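# Set up the lamp and cure the mended fossil toe bones

## Task

The mended toe bones on the plywood board are to be cured under the lamp. First switch the lamp off (press its selector knob down, turn it to the dash, let it spring up); with it off, pinch in the catch button of the lamp's boom and draw the sleeve out until the button pops out of the very next hole, and lay every toe bone flat in the steel tray, side by side and none on another. When all that is done switch the lamp back on the same way, and leave the round vertebra, the rib piece, the tools and the bottle where they are.

Things in the scene. Friction and masses are not known exactly. Their poses are not given: they have to be found in the camera images.
- control: grey lamp control box, 120 x 120 x 36 mm, fixed, with a round black press-and-turn selector knob on top, a white line on it as pointer; white dot = ON, white dash = OFF. Origin under its middle
- dial (a joint): angle of the selector, rad: 0 = ON (start, white line points at the dot), 1.3 = OFF (at the dash), positive anticlockwise from above; stops just past both. Lugs lock it at both ends while it is up: press it down, turn it while pressed, let go at the other end: it springs up and locks. Let go in between it stays down, still free to turn
- plunger (a joint): how far the selector is pressed, m: 0 = up, 0.0075 = fully down; it is free to turn from about 0.0055. Spring 3.5 N at first, 7 N at the bottom
- dial_grip (a point): grip point on the selector's upright axis, 86 mm above the table when up, inside the round knob: 40 mm diameter, its top 14 mm above this point, its 60 mm flange 34 mm below. Two lugs reach out at the flange, to 51 mm from the axis along local x and -x, beside the steel guides (49 mm high). Local x = the white line on top, turns with the dial; z up
- stand: fixed lamp stand: foot, post and level 22 mm square bar that carries the sliding sleeve and the lamp. Origin on the table below the catch button; post 165 mm from it along local +y, 108 mm high; the bar runs along y
- boom (a joint): how far the sleeve of the boom is drawn out, m, along its own -y: 0 = first hole (start), 0.045 = next hole, 0.09 = third; ends at 0.092. About 2 N of friction; it stays where it is left
- boom_grip (a point): point on the sleeve's axis at its first hole, 90 mm above the table, moves with the sleeve: a level aluminium tube, 32 x 32 mm, from 115 mm on the +y (post) side to 65 mm on the -y side, free above and at both sides. The lamp head on its -y end starts at 55 mm, top 25 mm above the axis. Local -y = drawing out, x across, z up. Holes 17.5 mm square in the +x wall, 45 mm apart
- catch (a joint): how far the sprung catch button is pressed in, m: 0 = out through a hole, sleeve locked; 0.0065 = flush with the sleeve; 0.010 = under its wall. 2.5 N to 6.5 N. It sits on the fixed bar. Pinch it flush (other finger on the sleeve's opposite side) and draw the sleeve: the hole's edge pushes the dome under, and it pops out at the next hole
- catch_tip (a point): tip of the catch button, a steel dome of 16 mm diameter, sticking out 6.5 mm from the sleeve's +x side (away from the robot) when out
- tray_in (a point): centre of the inner floor of the open steel curing tray in front of the boom, fixed; floor 5 mm above the table, inside 180 mm along local x and 240 mm along local y, rim 18 mm above the table, walls 5 mm
- toe1: small dark fossil toe bone, 72 mm long, 24 mm high, lying on the plywood board (6 mm thick); shaft 18 mm wide, straight to 17 mm either side of the middle, one end (-x) a 30 mm wide block, the other end two round knuckles. Origin at its middle, 12 mm above what it lies on; local x along the bone, z up. 40 to 85 g. May be absent
- toe2: small dark fossil toe bone, 70 mm long, 24 mm high, lying on the plywood board (6 mm thick); shaft 18 mm wide, straight to 17 mm either side of the middle, one end (-x) a 30 mm wide block, the other end two round knuckles. Origin at its middle, 12 mm above what it lies on; local x along the bone, z up. 40 to 85 g. May be absent
- toe3: small dark fossil toe bone, 74 mm long, 24 mm high, lying on the plywood board (6 mm thick); shaft 18 mm wide, straight to 17 mm either side of the middle, one end (-x) a 30 mm wide block, the other end two round knuckles. Origin at its middle, 12 mm above what it lies on; local x along the bone, z up. 40 to 85 g. May be absent
- toe4: small dark fossil toe bone, 70 mm long, 24 mm high, lying on the plywood board (6 mm thick); shaft 18 mm wide, straight to 17 mm either side of the middle, one end (-x) a 30 mm wide block, the other end two round knuckles. Origin at its middle, 12 mm above what it lies on; local x along the bone, z up. 40 to 85 g. May be absent
- toe5: small dark fossil toe bone, 73 mm long, 24 mm high, lying on the plywood board (6 mm thick); shaft 18 mm wide, straight to 17 mm either side of the middle, one end (-x) a 30 mm wide block, the other end two round knuckles. Origin at its middle, 12 mm above what it lies on; local x along the bone, z up. 40 to 85 g. May be absent
- toe6: small dark fossil toe bone, 71 mm long, 24 mm high, lying on the plywood board (6 mm thick); shaft 18 mm wide, straight to 17 mm either side of the middle, one end (-x) a 30 mm wide block, the other end two round knuckles. Origin at its middle, 12 mm above what it lies on; local x along the bone, z up. 40 to 85 g. May be absent
- vertebra: round spool-shaped fossil, 44 mm across, 26 mm high, with three stubs, among the toe bones: stays where it is; origin under its middle
- rib: thin curved fossil rod, 76 mm long, 12 mm thick, among the toe bones: stays where it is; origin under its middle
- cutters: side cutters, 160 mm: bystander, leave alone; origin under its middle
- lockpliers: steel locking pliers, 190 mm long, lying behind the boom: bystander, leave alone; origin under its middle
- pencil: flat carpenter's pencil, 150 mm, lying on the table under the boom: bystander, leave alone; origin under its middle
- offcut: bent steel offcut, 100 mm: bystander, leave alone; origin under its middle
- resin: amber resin bottle, 100 mm high: bystander, leave alone; origin under its middle
Mind the look-alikes: they are no part of the job. What is shaped like the toe5 but green is not meant. Leave any orange look-alike of the toe3 alone.

How it is judged (in metres and radians):
On the way, in this order (a step that is already met when the one before it is completed fails the run):
1. lamp switched off: selector at the dash and sprung up (value of joint plunger below 0.002 m and value of joint dial above 1.2 rad), for 0.2 s.
2. with the lamp off: boom locked in the next hole and every toe bone released in the tray (all of step 1 and value of joint boom between 0.041 and 0.049 m and value of joint catch below 0.0025 m and x of toe1 in the frame of tray_in between -0.087 and 0.087 m and y of toe1 in the frame of tray_in between -0.117 and 0.117 m and z of toe1 in the frame of tray_in between -0.002 and 0.024 m and linear speed of each of toe1, toe2, toe3, toe4, toe5, toe6 below 0.03 m/s and contact force between each of toe1, toe2, toe3, toe4, toe5, toe6 and the fingers below 0.05 N and x of toe2 in the frame of tray_in between -0.087 and 0.087 m and y of toe2 in the frame of tray_in between -0.117 and 0.117 m and z of toe2 in the frame of tray_in between -0.002 and 0.024 m and x of toe3 in the frame of tray_in between -0.087 and 0.087 m and y of toe3 in the frame of tray_in between -0.117 and 0.117 m and z of toe3 in the frame of tray_in between -0.002 and 0.024 m and x of toe4 in the frame of tray_in between -0.087 and 0.087 m and y of toe4 in the frame of tray_in between -0.117 and 0.117 m and z of toe4 in the frame of tray_in between -0.002 and 0.024 m and x of toe5 in the frame of tray_in between -0.087 and 0.087 m and y of toe5 in the frame of tray_in between -0.117 and 0.117 m and z of toe5 in the frame of tray_in between -0.002 and 0.024 m and x of toe6 in the frame of tray_in between -0.087 and 0.087 m and y of toe6 in the frame of tray_in between -0.117 and 0.117 m and z of toe6 in the frame of tray_in between -0.002 and 0.024 m), for 0.2 s.
3. lamp switched on again: selector at the dot and sprung up (value of joint plunger below 0.002 m and value of joint dial below 0.1 rad), for 0.2 s.
At the end, for the whole second after the job is handed in: selector within 0.1 rad of ON and up (within 2 mm), boom within 4 mm of the next hole with the catch button out (within 2.5 mm), every toe bone present released and at rest in the tray, its middle less than 24 mm above the tray's floor (all of step 3 and value of joint boom between 0.041 and 0.049 m and value of joint catch below 0.0025 m and x of toe1 in the frame of tray_in between -0.087 and 0.087 m and y of toe1 in the frame of tray_in between -0.117 and 0.117 m and z of toe1 in the frame of tray_in between -0.002 and 0.024 m and linear speed of each of toe1, toe2, toe3, toe4, toe5, toe6 below 0.03 m/s and contact force between each of toe1, toe2, toe3, toe4, toe5, toe6 and the fingers below 0.05 N and x of toe2 in the frame of tray_in between -0.087 and 0.087 m and y of toe2 in the frame of tray_in between -0.117 and 0.117 m and z of toe2 in the frame of tray_in between -0.002 and 0.024 m and x of toe3 in the frame of tray_in between -0.087 and 0.087 m and y of toe3 in the frame of tray_in between -0.117 and 0.117 m and z of toe3 in the frame of tray_in between -0.002 and 0.024 m and x of toe4 in the frame of tray_in between -0.087 and 0.087 m and y of toe4 in the frame of tray_in between -0.117 and 0.117 m and z of toe4 in the frame of tray_in between -0.002 and 0.024 m and x of toe5 in the frame of tray_in between -0.087 and 0.087 m and y of toe5 in the frame of tray_in between -0.117 and 0.117 m and z of toe5 in the frame of tray_in between -0.002 and 0.024 m and x of toe6 in the frame of tray_in between -0.087 and 0.087 m and y of toe6 in the frame of tray_in between -0.117 and 0.117 m and z of toe6 in the frame of tray_in between -0.002 and 0.024 m); the robot touches nothing.
It fails at once if the boom slid while the lamp is on (value of joint dial below 0.6 rad and value of joint boom between 0.008 and 0.037 m).
It fails at once if a bystander shifted by more than 5 cm (distance of any of vertebra, rib, cutters, lockpliers, pencil, offcut, resin from where it was at the start of the episode above 0.05 m).
Of toe1, toe2, toe3, toe4, toe5, toe6 only 4 to 6 are there at a start; the rules pass over those that are not, and their reading is None.
At some moment in a run one of toe1, toe2, toe3, toe4, toe5, toe6 may be knocked a few centimetres aside while the robot is not near it.
Once in a run the grip may slacken for a moment while it holds something.
It also fails if it takes over 210 s, if anything falls off the work surface, if the arm or the gripper's body presses on something with over 40 N, if the wrist force passes 120 N, or if a joint passes its speed limit or range.

## Robot

A 6-joint arm with a two-finger parallel gripper is mounted at the origin on the work surface. World frame = base frame: x ahead of the robot, y to its left, z up, the work surface at z = 0. Lengths are in mm, angles in rad, forces in N, time in s.
With the tool pointing down it reaches from about 300 to 775 mm from the base axis. Payload 14.6 kg.
Tool frame: the origin (TCP) lies on the front face of the gripper's body, between the roots of the fingers; the fingertips stand 97 mm ahead of it and the grasp point (between the pads) lies 78 mm ahead of it; z points along the fingers, y is the line along which they close (so a half turn about z gives the same grasp; the last joint's range is limited). The gripper opens to 94 mm and grips with 3 to 60 N. Pads are 16 mm wide; open, the fingers measure 119 mm over their backs; the gripper's body (75 mm by 177 mm) begins 78 mm behind the grasp point.
Start: joints at [1.105, 0.3, 1.521, -0, 1.321, -0.067], TCP at [213.569, 506.832, 302.646] pointing down, gripper open.
Joint ranges: [-3.03, 3.03], [-0.79, 2.21], [0.23, 2.52], [-1.04, 4.18], [0, 3.07], [-2.55, 2.55]. Speed limits (rad/s): [2.22, 2.22, 2.57, 3.14, 3.14, 3.14].

## Interface

Orientations are given as [roll, pitch, yaw] about the fixed x, y, z axes, in that order (R = Rz(yaw) Ry(pitch) Rx(roll)).
In Python, from cell import * gives the robot as it stands.
- The arm moves only by the tool carry_out, never from a script. Its arguments are lists of equal length, an entry for each row: "slide": the shift along the world's x, y, z scaled (see below), a list of three; "dr": the turn, a rotation vector about the world's x, y, z scaled (see below), a list of three; "gripper": the opening in per cent of the stroke, from 0 (shut) to 100 (fully open). A call has 1 to 10 rows; each row is the pose to reach, as a shift and turn from the pose commanded when the call began, turning the shorter way round; what a row does not reach only later rows make up. The controller multiplies each number of a shift by 0.25 m and each number of a turn by 360 degrees. A row lasts 1/12 s, in which the tool goes at most 41.7 mm and 7.16 degrees, less where a joint would pass 70% of its speed; a pose out of reach is approached as far as the arm can. A call with a number of a shift or a turn outside -1 to 1 is refused whole. A call with a gripper value outside its range is refused whole. The fingers move at their own pace and stop on an object; "newtons" is the grip in N (left out, the last holds). Time passes only in rows, so rows that repeat a pose let the fingers close. It gives the time, the measured TCP pose, the force, the opening and the grip force at its end, in the units of the state.
- read_state(): the state, without advancing time (a new reading comes with each control period).
- camera(name): name is "scene" or "top" or "wrist"; returns the picture (480x640x3 uint8, red, green, blue); there is no depth.
- camera_model(name): a dict with "vfov" (degrees; the focal length in pixels is half the picture's height over the tangent of half this angle, whatever the lens; pixels are square), "cx", "cy" (the principal point, pixels), "R" (3x3) and "t" (3): a world point X has camera coordinates R X + t. Camera axes: x right, y down, z forward; pixel columns grow to the right and rows downward; lengths in mm; the calibration is good to about 2 mm. A picture is of the moment at which its call begins: read the wrist's pose just before it. camera_model takes no time and is no camera call; for the wrist camera it gives the pose at the moment of the call.
- sign_off(): hands the job in; it is judged then, once.
The state is a dict: "clock": time; "joints": joint angles; "qd": joint speeds; "effort": joint torques, N m; "eef_pos": TCP position; "eef_rot": TCP orientation; "wrist_force": force on the tool from outside, world axes, zero at the start; "moment": the same for the moment, N m; "finger_gap": finger opening in mm; "finger_force": force on a finger pad.
Only numpy, scipy, OpenCV 4.12 (cv2) and the standard library are available. Lean on these libraries where they do the work, as an engineer would, in place of code of your own. Each camera call takes 0.05 s, during which the arm holds its last target. There are 200 camera calls.

## Working session

There is one attempt and no reset: what is moved stays moved. The work goes in short steps, Python scripts to look and compute and a tool call to move; the robot and the scene stay as the last step left them, time stands still between calls to the robot, and variables do not carry over. Pictures are saved under pics/ and viewed, at most 14 in all, crops included, and the job is handed in when it is done.

Besides the shell and the picture viewer there is one more tool, called after "Request:" as a command line: name --argument value ..., lists and objects as JSON in quotes. carry_out: Moves the arm, as the interface text tells. Its arguments: {"type":"object","properties":{"slide":{"type":"array","items":{"type":"array","items":{"type":"number","minimum":-1,"maximum":1}}},"dr":{"type":"array","items":{"type":"array","items":{"type":"number","minimum":-1,"maximum":1}}},"gripper":{"type":"array","items":{"type":"number"}},"newtons":{"type":"number"}},"required":["slide","dr","gripper"]}

```bash
mkdir -p pics; ls
python3 - <<'E'
from cell import *
import cv2
print(read_state())
for n in("scene","top"):
    cv2.imwrite(f"pics/{n}0.png",camera(n)[:,:,::-1]); m=camera_model(n); print(n,m)
E
```

```text
pics
{'clock': 0.0, 'joints': array([ 1.10542665e+00,  3.00475279e-01,  1.52159116e+00,  1.95368494e-05,
        1.32070777e+00, -6.65904015e-02]), 'qd': array([-6.62462314e-04,  2.90327914e-04, -5.51562774e-04, -1.39078571e-03,
       -9.03085654e-04,  9.86997176e-05]), 'effort': array([ 7.22408895e-04, -5.31803513e+01, -3.52744102e+01,  7.08603440e-02,
        2.43866531e-02, -4.72552301e-05]), 'eef_pos': array([213.48673183, 506.70819772, 302.07971254]), 'eef_rot': array([-3.14041498e+00, -9.75031176e-05,  2.74280847e+00]), 'wrist_force': array([-0.79736558,  0.76598117,  0.61851385]), 'moment': array([0.00670635, 0.01726031, 0.01982028]), 'finger_force': 0.0, 'finger_gap': 94.05211132617784}
scene {'vfov': 51.81728471721262, 'cx': 322.5041043952678, 'cy': 238.40353375623633, 'R': array([[ 0.7810384 ,  0.62448159, -0.00132612],
       [ 0.35360075, -0.44399638, -0.82330658],
       [-0.5147286 ,  0.64256514, -0.56759538]]), 't': array([-413.73867148,  -95.7740602 , 1502.8307345 ])}
top {'vfov': 51.5898087136065, 'cx': 314.58393020211946, 'cy': 235.35641608032745, 'R': array([[-0.00849994, -0.99994613,  0.0059569 ],
       [-0.984061  ,  0.00730642, -0.17768106],
       [ 0.17762796, -0.00737223, -0.9840701 ]]), 't': array([  22.139473  ,  485.00465982, 1348.19280552])}
```

View pics/scene0.png

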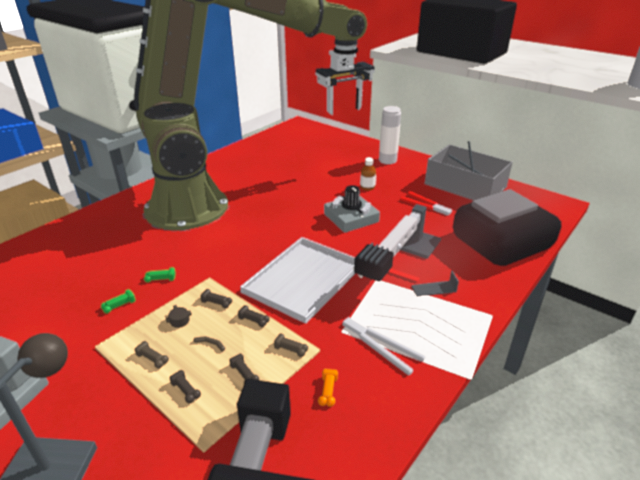

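View pics/top0.png

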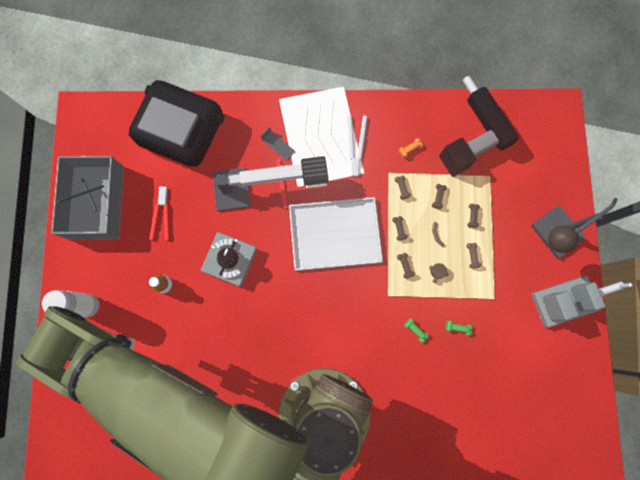

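Scene and top views show the following (top-view pixels):
- Six dark toe bones at (403,187), (440,196), (475,215), (401,229), (405,265) and (475,256).
- Look-alikes to leave: rib (438,234), vertebra (439,271), green (417,330) and (460,327), orange (411,148).
- Knob (228,258), tray (336,235), boom sleeve from about (240,177) to the lamp head at (315,170).

```bash
cat > h.py <<'E'
from cell import *
import cv2, numpy as np
def f(m): return 240/np.tan(np.radians(m["vfov"]/2))
def ray(m,u,v,z):
    R,t=np.array(m["R"]),np.array(m["t"]); c=-R.T@t
    d=R.T@np.array([(u-m["cx"])/f(m),(v-m["cy"])/f(m),1]); return c+d*(z-c[2])/d[2]
def proj(m,X):
    p=np.array(m["R"])@np.array(X,float)+np.array(m["t"]); return p[:2]/p[2]*f(m)+[m["cx"],m["cy"]]
def snap(n,fn=None):
    m=camera_model(n); im=camera(n)[:,:,::-1].copy()
    if fn: cv2.imwrite("pics/"+fn,im)
    return m,im
def blobs(m,mask,z,amin=60,amax=1e9):
    out=[]
    for c in cv2.findContours(mask.astype(np.uint8),cv2.RETR_EXTERNAL,cv2.CHAIN_APPROX_NONE)[0]:
        a=cv2.contourArea(c)
        if not amin<a<amax: continue
        M=np.zeros(mask.shape,np.uint8); cv2.drawContours(M,[c],-1,1,-1)
        v,u=np.nonzero(M); P=np.array([ray(m,x,y,z)[:2] for x,y in zip(u,v)])
        w,V=np.linalg.eigh(np.cov(P.T)); d=V[:,1]; q=P@d
        out.append(dict(px=(int(u.mean()),int(v.mean())),xy=P.mean(0).round(1),yaw=round(float(np.arctan2(d[1],d[0])%np.pi),2),len=round(float(np.ptp(q)),0),wid=round(float(np.ptp(P@V[:,0])),0)))
    return out
E
python3 - <<'E'
from h import *
m=camera_model("top"); im=cv2.imread("pics/top0.png")
b=im[175:297,388:494].astype(int)
mk=np.zeros((480,640),bool); mk[175:297,390:492]=(im[175:297,390:492].max(2)<105)
for o in blobs(m,mk,18,30): print(o)
for n,u,v,z in[("knob",228,257,100),("head",315,170,115),("slv-post",238,178,106),("slv-head",302,171,106),("tray1",290,206,18),("tray2",377,199,18),("tray3",382,264,18),("tray4",296,271,18),("post",228,178,108),("pencil",285,180,5)]: print(n,ray(m,u,v,z).round(0))
c=np.hstack([cv2.resize(im[225:295,190:270],None,fx=5,fy=5,interpolation=2),cv2.resize(im[145:215,205:285],None,fx=5,fy=5,interpolation=2)])
cv2.imwrite("pics/c1.png",c)
print(camera_model("wrist"))
E
```

```text
knob [418. 250. 100.]
head [653.  16. 115.]
slv-post [634. 226. 106.]
slv-head [653.  52. 106.]
tray1 [576.  88.  18.]
tray2 [ 595. -163.   18.]
tray3 [ 406. -172.   18.]
tray4 [388.  71.  18.]
post [634. 253. 108.]
pencil [658. 104.   5.]
{'vfov': 70.2663279371556, 'cx': 321.8119589845472, 'cy': 242.1471219787843, 'R': array([[ 3.88816815e-01,  9.21314769e-01, -7.62066977e-04],
       [ 8.94911914e-01, -3.77477318e-01,  2.37999034e-01],
       [ 2.18984362e-01, -9.32200092e-02, -9.71265092e-01]]), 't': array([-549.34584903,  -25.43921043,  388.86737788])}
```

View pics/c1.png

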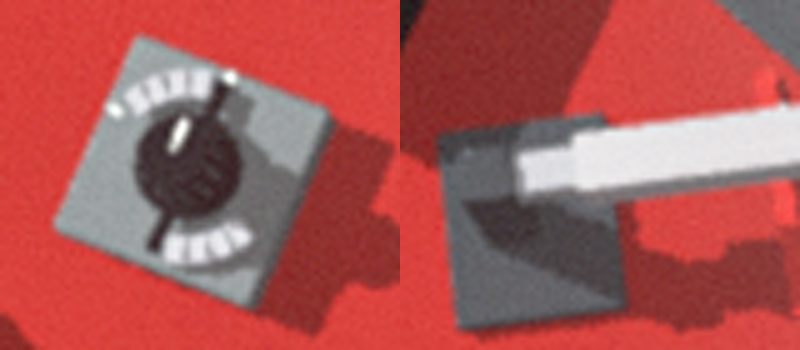

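Crop shows the knob axis near full-image pixel (228,259), white line toward the dot (yaw about -0.4) and the dash about 1.3 rad anticlockwise. The sleeve's post end and the bar are clear. I choose the grey control box's knob first and go above it.

Request:
carry_out --slide '[[0.8,-0.9,-0.08],[0.8,-0.9,-0.08],[0.8,-0.9,-0.08],[0.8,-0.9,-0.08],[0.8,-0.9,-0.08],[0.8,-0.9,-0.08],[0.8,-0.9,-0.08],[0.8,-0.9,-0.08],[0.8,-0.9,-0.08],[0.8,-0.9,-0.08]]' --dr '[[0,0,-0.1],[0,0,-0.1],[0,0,-0.1],[0,0,-0.1],[0,0,-0.1],[0,0,-0.1],[0,0,-0.1],[0,0,-0.1],[0,0,-0.1],[0,0,-0.1]]' --gripper '[100,100,100,100,100,100,100,100,100,100]' --newtons 30

```text
clock: 0.93
eef_pos: [413.5, 281.9, 282.5]
eef_rot: [-3.141, -0.0, 2.113]
wrist_force: [-0.7, -0.6, -0.1]
finger_gap: 94.1
finger_force: 0.0
```

Run:
```python
from h import *
s=read_state();print(s['eef_pos'].round(1),s['eef_rot'].round(3),s['joints'].round(2))
m,im=snap("wrist","w1.png"); np.save("w1.npy",m,allow_pickle=True)
print(proj(m,(418,250,100)), -np.array(m['R']).T@m['t'])
```

```text
[413.5 281.9 282.5] [-3.141 -0.     2.113] [ 0.53  0.21  1.68  0.    1.25 -0.02]
[306.02192507 280.9647792 ] [378.88200845 339.85321961 363.63561282]
```

View pics/w1.png

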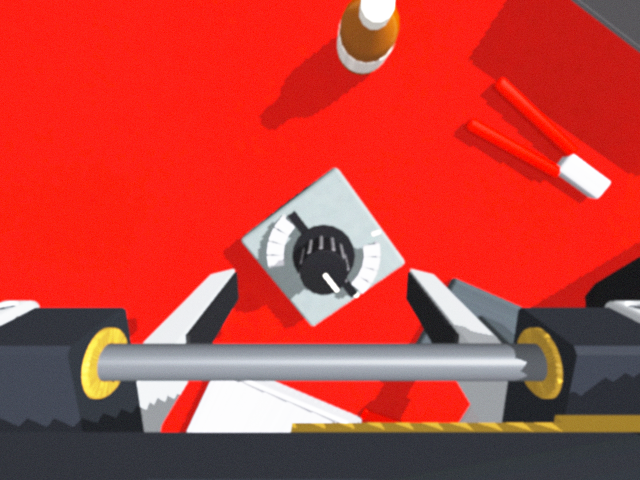

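Wrist view: knob top disc centred near (325,270), white line toward (338,290), bottle and cutters well away.

Run:
```python
from h import *
m=np.load("w1.npy",allow_pickle=True).item(); im=cv2.imread("pics/w1.png")
k=(im.max(2)<75).astype(np.uint8); k[:, :250]=0;k[:,400:]=0;k[:180]=0;k[320:]=0
c=cv2.HoughCircles(cv2.GaussianBlur(im[:,:,2],(5,5),1),cv2.HOUGH_GRADIENT,1,20,param1=120,param2=14,minRadius=18,maxRadius=32)
print(c[0][:5] if c is not None else None, f(m)*20/264)
for p in [(325,270)]: print(ray(m,*p,100))
print("line", (ray(m,338,290,100)-ray(m,325,275,100)))
# control box corners in world top z=36
P=[ray(m,*p,36)[:2] for p in[(334,168),(406,262),(315,327),(242,241)]]; print(np.round(P,0),np.mean(P,0))
```

```text
[[323.5 256.5  31.4]
 [366.5  35.5  25.7]
 [280.5 245.5  31.4]
 [548.5 376.5  22.4]
 [534.5 356.5  24.6]] 25.838306621388586
[426.42801101 266.07631543 100.        ]
line [15.92416221 -5.62440881  0.        ]
[[393. 339.]
 [503. 297.]
 [462. 189.]
 [352. 232.]] [427.51794836 264.07840372]
```

Run:
```python
from h import *
m=camera_model("top")
P=[ray(m,*p,36)[:2] for p in[(217.6,232.4),(255.4,246.6),(240.4,286),(201,270.4)]]; print(np.round(P,0),np.mean(P,0)); print(proj(m,(427,265,100)))
# grid: base of robot known: origin
w=camera_model("wrist"); s=read_state(); print(proj(w,s['eef_pos']-[0,0,97]), s['eef_pos'])
```

```text
[[497. 291.]
 [456. 184.]
 [346. 224.]
 [390. 335.]] [422.09328086 258.71833515]
[222.34235862 253.7307137 ]
[321.14168236 284.12999368] [413.03654927 282.45796089 282.56617599]
```

Request:
carry_out --slide '[[0.052,-0.07,-0.1],[0.052,-0.07,-0.2],[0.052,-0.07,-0.27],[0.052,-0.07,-0.27],[0.052,-0.07,-0.27],[0.052,-0.07,-0.27]]' --dr '[[0,0,0],[0,0,0],[0,0,0],[0,0,0],[0,0,0],[0,0,0]]' --gripper '[100,100,100,100,100,100]'

```text
clock: 1.48
eef_pos: [426.4, 265.3, 216.4]
eef_rot: [3.14, 0.0, 2.116]
wrist_force: [0.4, -0.5, 0.9]
finger_gap: 93.9
finger_force: 0.0
```

Run:
```python
from h import *
s=read_state();print(s['eef_pos'].round(1))
m,im=snap("wrist","w2.png"); np.save("w2.npy",m,allow_pickle=True)
print(proj(m,(426.5,264.5,100)), f(m)*20/200)
# knob top by dark mask
c=im[180:420,200:440]; cv2.imwrite("pics/w2c.png",cv2.resize(c,None,fx=2,fy=2))
```

```text
[426.4 265.3 216.4]
[320.21685527 273.87092922] 34.10656474023293
```

View pics/w2c.png

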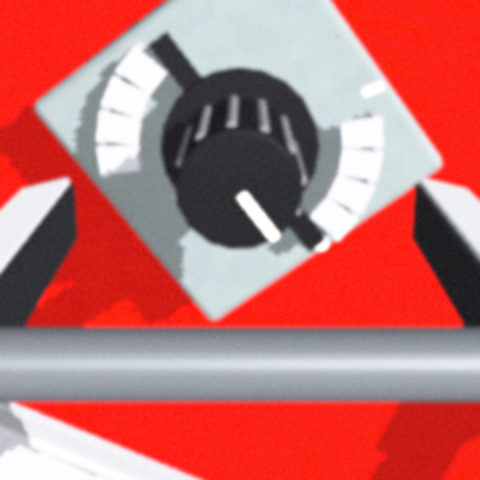

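Disc centre at crop (240,187), i.e. (320,273.5), against predicted (320.2,273.9): knob is at (426.5, 264.5). Descending, gripping.

Request:
carry_out --slide '[[0,0,-0.1],[0,0,-0.2],[0,0,-0.21],[0,0,-0.21],[0,0,-0.21],[0,0,-0.21],[0,0,-0.21],[0,0,-0.21],[0,0,-0.21],[0,0,-0.21]]' --dr '[[0,0,0],[0,0,0],[0,0,0],[0,0,0],[0,0,0],[0,0,0],[0,0,0],[0,0,0],[0,0,0],[0,0,0]]' --gripper '[100,100,60,40,35,35,35,35,35,35]' --newtons 30

```text
clock: 2.37
eef_pos: [426.6, 264.4, 162.9]
eef_rot: [3.141, 0.0, 2.115]
wrist_force: [0.2, 0.1, 0.4]
finger_gap: 43.9
finger_force: 0.0
```

Request:
carry_out --slide '[[0,0,0],[0,0,0],[0,0,0],[0,0,-0.02],[0,0,-0.033],[0,0,-0.033],[0,0,-0.033]]' --dr '[[0,0,0],[0,0,0],[0,0,0],[0,0,0],[0,0,0],[0,0,0],[0,0,0]]' --gripper '[30,30,30,30,30,30,30]' --newtons 30

```text
clock: 2.95
eef_pos: [426.5, 264.3, 155.1]
eef_rot: [-3.141, 0.0, 2.115]
wrist_force: [-6.9, -3.7, 13.2]
finger_gap: 39.5
finger_force: 30.0
```

Request:
carry_out --slide '[[0,0,0],[0,0,0],[0,0,0],[0,0,0],[0,0,0],[0,0,0],[0,0,0],[0,0,0],[0,0,0],[0,0,0]]' --dr '[[0,0,0.018],[0,0,0.036],[0,0,0.054],[0,0,0.072],[0,0,0.09],[0,0,0.108],[0,0,0.126],[0,0,0.14],[0,0,0.15],[0,0,0.15]]' --gripper '[30,30,30,30,30,30,30,30,30,30]'

```text
clock: 3.78
eef_pos: [426.5, 264.3, 155.0]
eef_rot: [-3.142, -0.0, 3.061]
wrist_force: [-6.1, -2.8, 12.8]
finger_gap: 39.6
finger_force: 30.0
```

Request:
carry_out --slide '[[0,0,0],[0,0,0],[0,0,0],[0,0,0],[0,0,0],[0,0,0],[0,0,0]]' --dr '[[0,0,0.018],[0,0,0.036],[0,0,0.05],[0,0,0.059],[0,0,0.059],[0,0,0.059],[0,0,0.059]]' --gripper '[30,30,30,30,30,30,30]'

```text
clock: 4.37
eef_pos: [426.4, 264.4, 155.0]
eef_rot: [3.141, -0.0, -2.855]
wrist_force: [-6.8, -2.2, 13.2]
finger_gap: 39.5
finger_force: 30.0
```

Run:
```python
from h import *
s=read_state();print(s['eef_pos'].round(1),s['eef_rot'].round(3),s['joints'].round(2),s['wrist_force'],s['moment'])
m,im=snap("wrist","w3.png")
cv2.imwrite("pics/w3c.png",cv2.resize(im[150:400,190:450],None,fx=2,fy=2))
```

```text
[426.4 264.4 155. ] [ 3.141 -0.    -2.855] [ 0.48  0.37  1.8   0.    0.97 -1.38] [-6.84552393 -2.21052103 13.17777653] [-0.45163347  1.59888541  0.0232722 ]
```

Request:
carry_out --slide '[[0,0,0.02],[0,0,0.033],[0,0,0.033],[0,0,0.033],[0,0,0.033],[0,0,0.033],[0,0,0.033],[0,0,0.033],[0,0,0.033],[0,0,0.033]]' --dr '[[0,0,0],[0,0,0],[0,0,0],[0,0,0],[0,0,0],[0,0,0],[0,0,0],[0,0,0],[0,0,0],[0,0,0]]' --gripper '[30,30,30,60,90,100,100,100,100,100]'

```text
clock: 5.25
eef_pos: [426.6, 264.4, 162.6]
eef_rot: [3.142, 0.0, -2.856]
wrist_force: [0.2, -0.1, -0.2]
finger_gap: 83.2
finger_force: 0.0
```

Request:
carry_out --slide '[[0,0,0.12],[0,0,0.24],[0,0,0.36],[0,0,0.36],[0,0,0.36],[0,0,0.36]]' --dr '[[0,0,0],[0,0,0],[0,0,0],[0,0,0],[0,0,0],[0,0,0]]' --gripper '[100,100,100,100,100,100]'

```text
clock: 5.75
eef_pos: [426.3, 264.2, 251.9]
eef_rot: [-3.141, -0.001, -2.855]
wrist_force: [0.7, -0.4, -0.3]
finger_gap: 94.3
finger_force: 0.0
```

Run:
```python
from h import *
s=read_state();print(s['eef_pos'].round(1))
m,im=snap("wrist","w4.png"); np.save("w4.npy",m,allow_pickle=True)
p=proj(m,(426.5,264.5,100)); print(p)
u,v=p.astype(int)
cv2.imwrite("pics/w4c.png",cv2.resize(im[max(v-90,0):v+90,u-110:u+110],None,fx=3,fy=3))
```

```text
[426.3 264.2 251.9]
[323.45775085 257.34357596]
```

View pics/w4c.png

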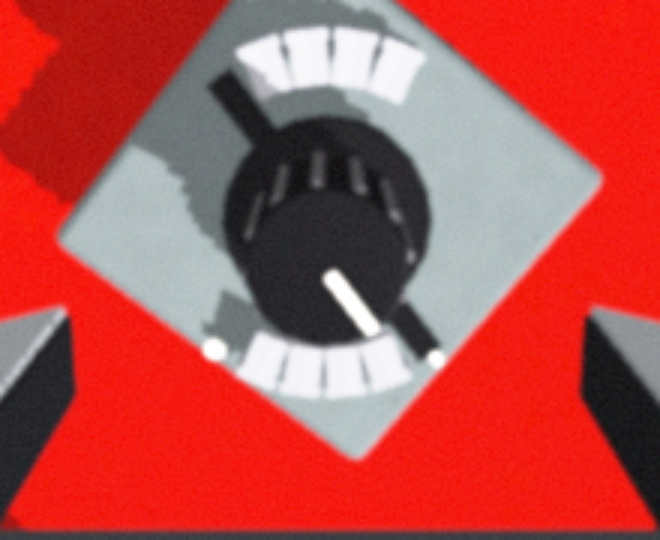

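Line now points at the dash and the disc sits where the up-height predicts: lamp is off. Next: above the boom.

Request:
carry_out --slide '[[0.1,-0.08,0.12],[0.2,-0.16,0.12],[0.3,-0.24,0.12],[0.4,-0.32,0.12],[0.5,-0.4,0.12],[0.6,-0.48,0.12],[0.7,-0.56,0.12],[0.8,-0.64,0.12],[0.88,-0.69,0.12],[0.88,-0.69,0.12]]' --dr '[[0,0,-0.018],[0,0,-0.036],[0,0,-0.054],[0,0,-0.072],[0,0,-0.09],[0,0,-0.108],[0,0,-0.126],[0,0,-0.144],[0,0,-0.162],[0,0,-0.18]]' --gripper '[100,100,100,100,100,100,100,100,100,100]'

```text
clock: 6.63
eef_pos: [648.7, 88.9, 280.0]
eef_rot: [-3.139, -0.001, 2.288]
wrist_force: [-0.6, 0.2, -0.0]
finger_gap: 94.3
finger_force: 0.0
```

Request:
carry_out --slide '[[0,0,0],[0,0,0],[0,0,0],[0,0,0],[0,0,0],[0,0,0],[0,0,0],[0,0,0]]' --dr '[[0,0,-0.018],[0,0,-0.036],[0,0,-0.054],[0,0,-0.072],[0,0,-0.09],[0,0,-0.1],[0,0,-0.1],[0,0,-0.1]]' --gripper '[100,100,100,100,100,100,100,100]'

```text
clock: 7.3
eef_pos: [646.5, 91.8, 281.4]
eef_rot: [-3.14, -0.0, 1.671]
wrist_force: [0.5, 0.5, 0.1]
finger_gap: 93.9
finger_force: 0.0
```

Run:
```python
from h import *
s=read_state();print(s['eef_pos'].round(1),s['eef_rot'].round(3),s['joints'].round(2))
m,im=snap("wrist","w5.png"); np.save("w5.npy",m,allow_pickle=True)
print(proj(m,(649,89,106)))
```

```text
[646.5  91.8 281.4] [-3.14  -0.     1.671] [ 0.09  0.55  1.22 -0.    1.37 -0.01]
[323.98824176 252.29282084]
```

View pics/w5.png

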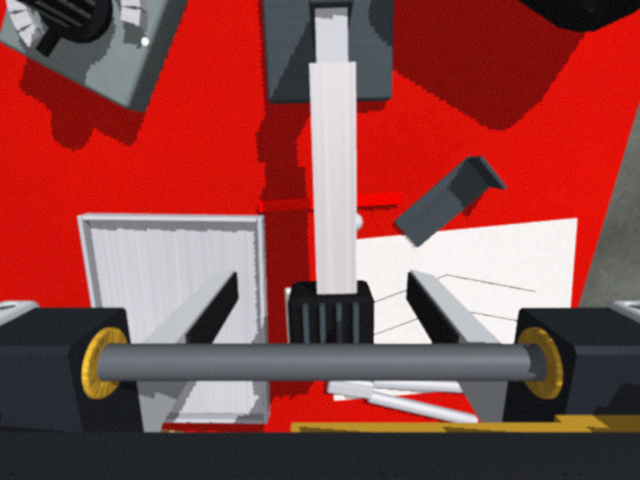

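Button dome at (359,221) on the sleeve's right (+x) side; sleeve top edges 309–356 at row 62 and 316–358 at row 285, head starts at row 283; tray at left spanning (78,213)–(268,425).

Run:
```python
from h import *
m=np.load("w5.npy",allow_pickle=True).item(); im=cv2.imread("pics/w5.png")
print("button",ray(m,359,221,90))
hs=im.min(2)
for r in (80,110,140,200,240,270):
    # sleeve edges via gray step in green channel vs. red bg / else
    row=im[r,290:380,1].astype(int); t=np.nonzero(row>150)[0]; print(r,t.min()+290,t.max()+290, ray(m,t.min()+290,r,106)[:2].round(1),ray(m,t.max()+291,r,106)[:2].round(1))
print("sleeve +y end",ray(m,332,62,106),"head",ray(m,330,283,115))
print("tray TL,TR,BR in",[ray(m,*p,18)[:2].round(0) for p in[(78,213),(266,215),(270,425)]])
cv2.imwrite("pics/w5c.png",cv2.resize(im[180:300,280:400],None,fx=4,fy=4))
```

```text
button [675.11072053 113.59163885  90.        ]
80 310 355 [626.9 211.3] [658.6 214.5]
110 311 355 [629.3 191.9] [661.  195.1]
140 312 355 [631.9 171.7] [663.5 174.9]
200 314 355 [637.4 128.8] [668.8 131.9]
240 315 379 [641.1  98.1] [691.1 103.1]
270 316 379 [644.2  73.9] [694.5  79. ]
sleeve +y end [640.84107708 224.17660937 106.        ] head [655.77216382  67.54599817 115.        ]
tray TL,TR,BR in [array([398.,  81.]), array([589.,  98.]), array([ 609., -155.])]
```

View pics/w5c.png

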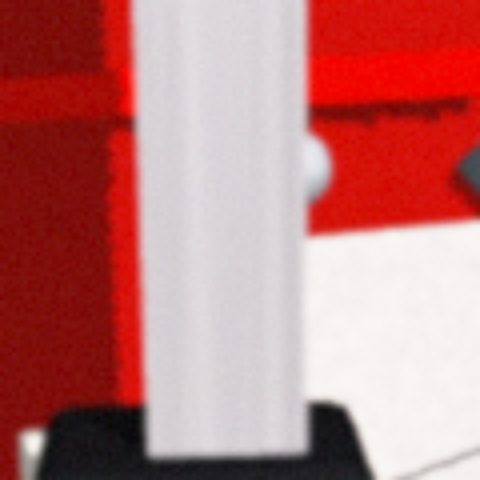

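Button tip ≈ (677.5,113,90), sleeve axis at first hole ≈ (655.3,110.2), yaw ≈ 0.124; these agree with the 22.5 mm offset and the 115 mm sleeve end. Descend centred on the pair.

Request:
carry_out --slide '[[0.048,0.075,0],[0.048,0.075,0],[0.048,0.075,-0.12],[0.048,0.075,-0.24],[0.048,0.075,-0.35],[0.048,0.075,-0.43],[0.048,0.075,-0.452],[0.048,0.075,-0.452],[0.048,0.075,-0.452]]' --dr '[[0,0,0.004],[0,0,0.004],[0,0,0.004],[0,0,0.004],[0,0,0.004],[0,0,0.004],[0,0,0.004],[0,0,0.004],[0,0,0.004]]' --gripper '[80,80,80,80,80,80,80,80,80]'

```text
clock: 8.1
eef_pos: [658.9, 110.5, 170.7]
eef_rot: [3.141, -0.0, 1.694]
wrist_force: [0.7, 0.3, 0.3]
finger_gap: 74.9
finger_force: 0.0
```

Run:
```python
from h import *
s=read_state();print(s['eef_pos'].round(1),s['eef_rot'].round(3),s['wrist_force'])
m,im=snap("wrist"); 
cv2.imwrite("pics/w6c.png",cv2.resize(im[150:340,180:460],None,fx=2,fy=2))
```

```text
[658.9 110.5 170.7] [ 3.141 -0.     1.694] [0.73052753 0.34220633 0.31167284]
```

View pics/w6c.png

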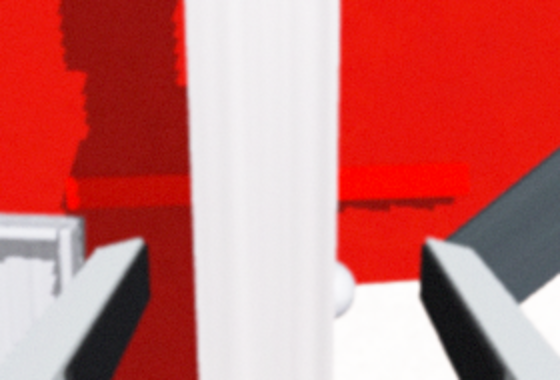

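Dome between the fingers at crop (340,288), pads either side of the sleeve. Pinch.

Request:
carry_out --slide '[[0,0,-0.008],[0,0,-0.008],[0,0,-0.008],[0,0,-0.008],[0,0,-0.008],[0,0,-0.008],[0,0,-0.008],[0,0,-0.008],[0,0,-0.008],[0,0,-0.008]]' --dr '[[0,0,0],[0,0,0],[0,0,0],[0,0,0],[0,0,0],[0,0,0],[0,0,0],[0,0,0],[0,0,0],[0,0,0]]' --gripper '[60,50,45,40,35,30,25,25,25,25]' --newtons 25

```text
clock: 8.98
eef_pos: [655.7, 110.3, 167.5]
eef_rot: [-3.131, 0.0, 1.694]
wrist_force: [-35.7, -6.2, 18.0]
finger_gap: 31.7
finger_force: 24.9
```

Run:
```python
from h import *
s=read_state();print(s['eef_pos'].round(1),s['wrist_force'],s['finger_gap'],s['finger_force'])
m=camera_model("wrist"); print(proj(m,(677.5,113,90)),proj(m,s['eef_pos']-[0,0,78]))
```

```text
[655.7 110.3 167.5] [-35.67947188  -6.18770825  18.00487044] 31.689040226230528 24.903321455458354
[366.01006706 298.57293272] [321.95589232 298.10177553]
```

Request:
carry_out --slide '[[-0.012,0,0],[-0.012,0,0],[-0.008,-0.03,0],[-0.004,-0.06,0],[-0.001,-0.09,0],[0.003,-0.12,0],[0.006,-0.145,0],[0.008,-0.16,0],[0.008,-0.16,0]]' --dr '[[0,0,0],[0,0,0],[0,0,0],[0,0,0],[0,0,0],[0,0,0],[0,0,0],[0,0,0],[0,0,0]]' --gripper '[25,25,25,25,25,25,25,25,25]' --newtons 25

```text
clock: 9.73
eef_pos: [660.1, 69.6, 167.5]
eef_rot: [-3.139, 0.001, 1.693]
wrist_force: [-7.4, -11.6, 3.2]
finger_gap: 31.7
finger_force: 25.0
```

Run:
```python
from h import *
s=read_state();print(s['eef_pos'].round(1),s['wrist_force'].round(1),s['finger_gap'],s['finger_force'])
m,im=snap("wrist"); print(proj(m,(677.5,113,90)))
cv2.imwrite("pics/w7c.png",cv2.resize(im[0:350,180:480],None,fx=1.7,fy=1.7))
```

```text
[660.1  69.6 167.5] [ -7.4 -11.6   3.2] 31.687674096611946 25.003102188929915
[368.53124101 217.21242611]
```

View pics/w7c.png

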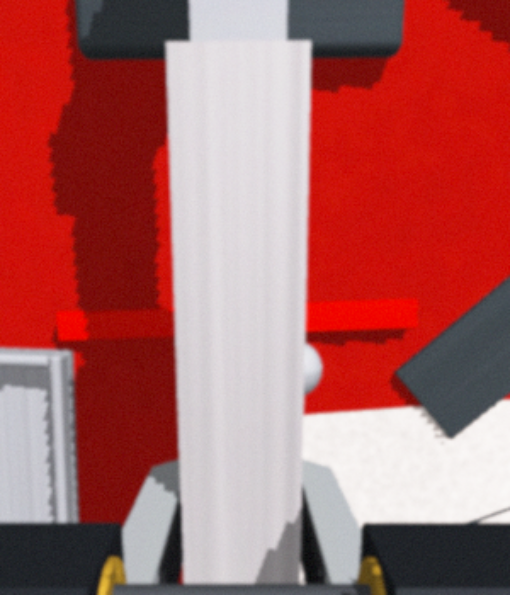

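Button has already popped out at crop (312,368); nudge the last few mm and read the force.

Request:
carry_out --slide '[[0.001,-0.008,0],[0.002,-0.016,0],[0.002,-0.016,0],[0.002,-0.016,0]]' --dr '[[0,0,0],[0,0,0],[0,0,0],[0,0,0]]' --gripper '[25,25,25,25]' --newtons 25

```text
clock: 10.12
eef_pos: [660.6, 65.5, 167.5]
eef_rot: [-3.139, 0.001, 1.693]
wrist_force: [-8.8, -11.4, 3.2]
finger_gap: 31.8
finger_force: 25.0
```

Request:
carry_out --slide '[[0,0,0],[0,0,0],[0,0,0],[0,0,0],[0,0,0],[0,0,0],[0,0,0],[0,0,0.1],[0,0,0.24],[0,0,0.36]]' --dr '[[0,0,0],[0,0,0],[0,0,0],[0,0,0],[0,0,0],[0,0,0],[0,0,0],[0,0,0],[0,0,0],[0,0,0]]' --gripper '[50,70,75,75,75,75,75,75,75,75]'

```text
clock: 10.95
eef_pos: [660.9, 66.6, 259.0]
eef_rot: [-3.141, -0.0, 1.694]
wrist_force: [-0.0, 0.2, 1.1]
finger_gap: 70.3
finger_force: 0.0
```

Request:
carry_out --slide '[[0,0.05,0.08],[0,0.1,0.08],[0,0.1,0.08],[0,0.1,0.08]]' --dr '[[0,0,0],[0,0,0],[0,0,0],[0,0,0]]' --gripper '[100,100,100,100]'

```text
clock: 11.28
eef_pos: [660.8, 92.0, 276.3]
eef_rot: [-3.14, 0.0, 1.695]
wrist_force: [-0.2, -0.4, 0.0]
finger_gap: 92.1
finger_force: 0.0
```

Run:
```python
from h import *
s=read_state();print(s['eef_pos'].round(1),s['eef_rot'].round(3),s['wrist_force'].round(1))
m,im=snap("wrist","w8.png"); print(proj(m,(677.5,113,90)))
g=im[:,:,1].astype(int)
for y in (224,179): print(y,proj(m,(655.3-(y-110.2)*.125,y,106)))
for x in (330,338,345,350): 
    c=g[:250,x]; d=np.diff(c); i=np.argsort(-abs(d))[:3]; print(x,[(int(k),int(d[k]),ray(m,x,k+.5,106)[1].round(1)) for k in i])
cv2.imwrite("pics/w8c.png",cv2.resize(im[0:300,240:440],None,fx=2,fy=2))
```

```text
[660.8  92.  276.3] [-3.14   0.     1.695] [-0.2 -0.4  0. ]
[345.22182782 222.14519343]
224 [316.03581826  58.03114382]
179 [316.36538518 129.03484489]
330 [(1, 36, np.float64(258.2)), (10, 31, np.float64(253.1)), (2, 30, np.float64(257.6))]
338 [(125, 64, np.float64(183.2)), (126, 61, np.float64(182.5)), (239, 35, np.float64(101.9))]
345 [(238, 87, np.float64(103.3)), (239, 69, np.float64(102.5)), (215, 38, np.float64(120.7))]
350 [(238, 101, np.float64(103.8)), (237, 70, np.float64(104.5)), (239, 48, np.float64(103.0))]
```

View pics/w8c.png

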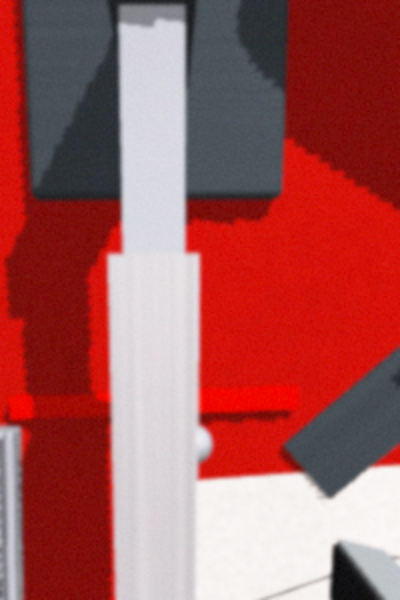

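Button out at crop (205,443), sleeve end now at row 126; boom is in the next hole. On to the board.

Request:
carry_out --slide '[[-0.04,-0.12,0.1],[-0.08,-0.25,0.11],[-0.12,-0.38,0.11],[-0.16,-0.5,0.11],[-0.2,-0.62,0.11],[-0.26,-0.74,0.11],[-0.32,-0.88,0.11],[-0.32,-0.88,0.11]]' --dr '[[0,0,0],[0,0,0],[0,0,0],[0,0,0],[0,0,0],[0,0,0],[0,0,0],[0,0,0]]' --gripper '[100,100,100,100,100,100,100,100]'

```text
clock: 12.0
eef_pos: [578.7, -133.8, 303.9]
eef_rot: [-3.139, 0.0, 1.689]
wrist_force: [0.5, 0.1, -0.3]
finger_gap: 94.3
finger_force: 0.0
```

Run:
```python
from h import *
s=read_state();print(s['eef_pos'].round(1),s['joints'].round(2))
m,im=snap("wrist","w9.png"); np.save("w9.npy",m,allow_pickle=True)
for c in [(400,80),(595,98),(609,-155),(505,-35)]: print(c,proj(m,(*c,18 if c[0]!=505 else 5)).round(0))
hsv=cv2.cvtColor(im,cv2.COLOR_BGR2HSV)
# tray: low-sat bright-ish region
k=((hsv[:,:,1]<60)&(hsv[:,:,2]>90)).astype(np.uint8)
k=cv2.morphologyEx(k,cv2.MORPH_OPEN,np.ones((5,5)))
for c in cv2.findContours(k,cv2.RETR_EXTERNAL,cv2.CHAIN_APPROX_NONE)[0]:
    if cv2.contourArea(c)>4000: print(cv2.contourArea(c),cv2.approxPolyDP(c,6,True)[:,0].tolist())
t=cv2.imread("pics/top0.png"); print(t[184:190,400:406].max(2), t[230,425])
```

```text
[ 578.7 -133.8  303.9] [-0.29  0.4   1.39 -0.    1.36 -0.41]
(400, 80) [158. -24.]
(595, 98) [368. -18.]
(609, -155) [346. 244.]
(505, -35) [263. 121.]
11204.5 [[98, 373], [524, 374], [531, 358], [524, 348], [104, 348]]
36942.5 [[444, 0], [440, 66], [503, 70], [495, 155], [488, 162], [413, 163], [414, 223], [451, 221], [564, 253], [562, 243], [484, 218], [639, 206], [639, 9], [536, 18], [517, 35], [507, 21], [487, 21], [489, 0]]
44188.5 [[156, 0], [173, 236], [342, 242], [354, 0]]
[[122 129 118 118 114 140]
 [119 126 127 119 114 131]
 [121 127 123 125 116 119]
 [127 126 126 125 115 108]
 [136 126 132 124 123 116]
 [143 130 128 126 122 116]] [175 223 244]
```

Request:
carry_out --slide '[[-0.05,-0.13,0.1],[-0.1,-0.26,0.1],[-0.15,-0.4,0.1],[-0.2,-0.53,0.1],[-0.25,-0.67,0.1],[-0.3,-0.8,0.1],[-0.315,-0.865,0.1],[-0.315,-0.865,0.1],[-0.315,-0.865,0.1]]' --dr '[[0,0,0],[0,0,0],[0,0,0],[0,0,0],[0,0,0],[0,0,0],[0,0,0],[0,0,0],[0,0,0]]' --gripper '[100,100,100,100,100,100,100,100,100]'

```text
clock: 12.8
eef_pos: [502.3, -344.7, 329.0]
eef_rot: [-3.141, -0.001, 1.692]
wrist_force: [0.3, 0.3, -0.1]
finger_gap: 93.9
finger_force: 0.0
```

```bash
cat >> h.py <<'E'
def bones(m,im,z=18,amin=60):
    "dark grey/brown things in the picture, away from the gripper"
    k=((im.max(2)<150)&(im.max(2).astype(int)-im.min(2)<60)).astype(np.uint8); k[345:]=0
    k[250:,:250]=0; k[250:,400:]=0
    k=cv2.morphologyEx(k,cv2.MORPH_OPEN,np.ones((3,3)))
    return blobs(m,k,z,amin,12000)
E
python3 - <<'E'
from h import *
s=read_state();print(s['eef_pos'].round(1),s['joints'].round(2))
m9=np.load("w9.npy",allow_pickle=True).item()
print("tray lower corners",[ray(m9,*p,18)[:2].round(1) for p in[(173,236),(342,242)]],"upper",[ray(m9,*p,18)[:2].round(1) for p in[(156,0),(354,0)]])
m,im=snap("wrist","w10.png"); np.save("w10.npy",m,allow_pickle=True)
for o in bones(m,im,18,150): print(o)
# toes from top picture
mt=camera_model("top"); t=cv2.imread("pics/top0.png"); k=np.zeros((480,640),bool); k[175:297,390:492]=t[175:297,390:492].max(2)<160
for o in blobs(mt,k,18,30): print("top",o)
E
```

```text
[ 502.3 -344.7  329. ] [-0.66  0.42  1.3   0.    1.42 -0.78]
tray lower corners [array([ 417.7, -167.9]), array([ 603.8, -152.8])] upper [array([398.5,  59.9]), array([584.2,  81.7])]
{'px': (348, 297), 'xy': array([ 547.2, -437.9]), 'yaw': 3.03, 'len': 69.0, 'wid': 34.0}
{'px': (268, 280), 'xy': array([ 448.2, -428.2]), 'yaw': 0.15, 'len': 44.0, 'wid': 28.0}
{'px': (408, 226), 'xy': array([ 605.3, -341.6]), 'yaw': 2.89, 'len': 73.0, 'wid': 30.0}
{'px': (313, 205), 'xy': array([ 491.9, -329.7]), 'yaw': 0.28, 'len': 71.0, 'wid': 19.0}
{'px': (222, 192), 'xy': array([ 386.5, -327.7]), 'yaw': 0.07, 'len': 54.0, 'wid': 50.0}
{'px': (451, 137), 'xy': array([ 633.6, -236.7]), 'yaw': 0.25, 'len': 69.0, 'wid': 29.0}
{'px': (345, 110), 'xy': array([ 513.7, -223.6]), 'yaw': 0.19, 'len': 67.0, 'wid': 29.0}
{'px': (244, 109), 'xy': array([ 405.4, -236.1]), 'yaw': 0.29, 'len': 73.0, 'wid': 31.0}
{'px': (603, 14), 'xy': array([ 762.1, -101. ]), 'yaw': 0.04, 'len': 75.0, 'wid': 4.0}
{'px': (568, 35), 'xy': array([ 733.5, -123.5]), 'yaw': 2.94, 'len': 151.0, 'wid': 17.0}
{'px': (366, 46), 'xy': array([ 526.7, -159. ]), 'yaw': 0.19, 'len': 186.0, 'wid': 52.0}
top {'px': (438, 271), 'xy': array([ 382.9, -330.7]), 'yaw': 2.16, 'len': 52.0, 'wid': 48.0}
top {'px': (405, 265), 'xy': array([ 400.8, -239.1]), 'yaw': 0.32, 'len': 70.0, 'wid': 31.0}
top {'px': (473, 255), 'xy': array([ 427.5, -433.2]), 'yaw': 0.13, 'len': 70.0, 'wid': 32.0}
top {'px': (436, 234), 'xy': array([ 490. , -330.7]), 'yaw': 0.26, 'len': 73.0, 'wid': 19.0}
top {'px': (399, 228), 'xy': array([ 507.8, -226.4]), 'yaw': 0.21, 'len': 69.0, 'wid': 31.0}
top {'px': (473, 215), 'xy': array([ 543.2, -440.4]), 'yaw': 3.02, 'len': 69.0, 'wid': 30.0}
top {'px': (439, 196), 'xy': array([ 601.3, -343.9]), 'yaw': 2.89, 'len': 73.0, 'wid': 31.0}
top {'px': (402, 187), 'xy': array([ 628.9, -239.5]), 'yaw': 0.26, 'len': 69.0, 'wid': 32.0}
```

View pics/w10.png

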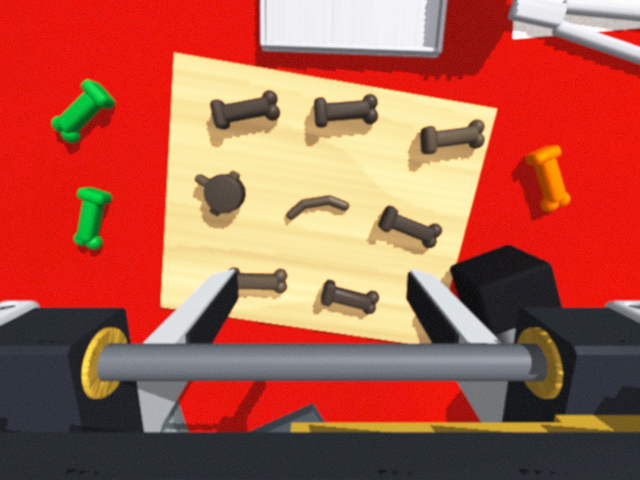

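View shows six dark toes: (245,109), (345,110), (452,137), (410,227), (350,297), (265,280 part hidden); rib (316,205), vertebra (222,192); green at left, orange at right. Positions agree with the top view within 5 mm. Tray centre ≈ (502,-35), yaw ≈ 0.08. First toe A.

Request:
carry_out --slide '[[-0.05,0.05,-0.05],[-0.1,0.1,-0.1],[-0.15,0.15,-0.15],[-0.2,0.2,-0.2],[-0.25,0.25,-0.25],[-0.3,0.3,-0.3],[-0.35,0.35,-0.35],[-0.389,0.4,-0.4],[-0.389,0.435,-0.45],[-0.389,0.435,-0.516]]' --dr '[[0,0,-0.018],[0,0,-0.036],[0,0,-0.054],[0,0,-0.072],[0,0,-0.09],[0,0,-0.108],[0,0,-0.126],[0,0,-0.144],[0,0,-0.162],[0,0,-0.18]]' --gripper '[100,100,100,100,100,100,80,70,70,70]'

```text
clock: 13.68
eef_pos: [405.3, -233.5, 201.2]
eef_rot: [3.141, -0.001, 0.559]
wrist_force: [0.5, 0.5, -0.2]
finger_gap: 71.1
finger_force: 0.0
```

Request:
carry_out --slide '[[0,0,0],[0,0,0],[0,0,0],[0,0,0],[0,0,0]]' --dr '[[0,0,-0.018],[0,0,-0.036],[0,0,-0.043],[0,0,-0.043],[0,0,-0.043]]' --gripper '[70,70,70,70,70]'

```text
clock: 14.1
eef_pos: [405.4, -235.0, 201.1]
eef_rot: [-3.142, -0.0, 0.296]
wrist_force: [0.1, -0.7, -0.2]
finger_gap: 66.1
finger_force: 0.0
```

```bash
cat > look.py <<'E'
import sys
from h import *
x,y=map(float,sys.argv[1:3])
s=read_state(); p=s['eef_pos']; yaw=s['eef_rot'][2]
print(p.round(1),yaw.round(3),s['joints'].round(2), s['wrist_force'].round(1))
m,im=snap("wrist","w%d.png"%int(s['clock']*100))
best=[o for o in bones(m,im,18,400) if np.hypot(*(o['xy']-[x,y]))<70 and 55<o['len']<90]
for o in best:
    t=(o['yaw']-yaw+np.pi/2)%np.pi-np.pi/2
    print(o,"shift units",((o['xy']-p[:2])/250).round(3),"down",round((105-p[2])/250,3),"dr",round(t/2/np.pi,4))
if not best: print([o for o in bones(m,im,18,150)])
E
python3 look.py 405 -236
```

```text
[ 405.4 -235.   201.1] 0.296 [-0.6   0.24  1.86  0.    1.05  0.67] [ 0.1 -0.7 -0.2]
{'px': (321, 246), 'xy': array([ 406. , -235.7]), 'yaw': 0.3, 'len': 74.0, 'wid': 30.0} shift units [ 0.002 -0.003] down -0.385 dr 0.0007
```

Request:
carry_out --slide '[[0.002,-0.003,-0.13],[0.002,-0.003,-0.26],[0.002,-0.003,-0.36],[0.002,-0.003,-0.38],[0.002,-0.003,-0.38],[0.002,-0.003,-0.38],[0.002,-0.003,-0.38],[0.002,-0.003,-0.38],[0.002,-0.003,-0.38],[0.002,-0.003,-0.38]]' --dr '[[0,0,0],[0,0,0],[0,0,0],[0,0,0],[0,0,0],[0,0,0],[0,0,0],[0,0,0],[0,0,0],[0,0,0]]' --gripper '[70,70,70,60,40,20,10,10,10,10]' --newtons 20

```text
clock: 14.98
eef_pos: [405.7, -236.7, 106.7]
eef_rot: [3.141, -0.001, 0.293]
wrist_force: [-0.1, -0.2, 0.5]
finger_gap: 22.5
finger_force: 0.0
```

Request:
carry_out --slide '[[0,0,0],[0,0,0],[0,0,0],[0,0,0.1],[0,0,0.22],[0,0,0.22]]' --dr '[[0,0,0],[0,0,0],[0,0,0],[0,0,0],[0,0,0],[0,0,0]]' --gripper '[10,10,10,10,10,10]'

```text
clock: 15.48
eef_pos: [406.8, -237.5, 165.4]
eef_rot: [3.137, -0.004, 0.292]
wrist_force: [0.2, 0.3, -0.5]
finger_gap: 17.6
finger_force: 20.0
```

Request:
carry_out --slide '[[0.017,0.1,0],[0.034,0.2,0],[0.05,0.32,0],[0.07,0.45,0],[0.09,0.57,0],[0.1,0.6,0],[0.1,0.6,0]]' --dr '[[0,0,-0.01],[0,0,-0.02],[0,0,-0.034],[0,0,-0.034],[0,0,-0.034],[0,0,-0.034],[0,0,-0.034]]' --gripper '[10,10,10,10,10,10,10]'

```text
clock: 16.07
eef_pos: [430.8, -85.3, 160.9]
eef_rot: [-3.142, 0.0, 0.082]
wrist_force: [0.1, -0.3, -1.4]
finger_gap: 17.6
finger_force: 20.0
```

Request:
carry_out --slide '[[0.02,0.12,0],[0.04,0.24,0],[0.06,0.36,0],[0.08,0.46,0],[0.085,0.488,0],[0.085,0.488,0],[0.085,0.488,-0.1],[0.085,0.488,-0.18],[0.085,0.488,-0.22],[0.085,0.488,-0.22]]' --dr '[[0,0,0],[0,0,0],[0,0,0],[0,0,0],[0,0,0],[0,0,0],[0,0,0],[0,0,0],[0,0,0],[0,0,0]]' --gripper '[10,10,10,10,10,10,10,10,10,10]'

```text
clock: 16.9
eef_pos: [451.4, 33.8, 104.7]
eef_rot: [-3.142, 0.002, 0.077]
wrist_force: [-0.5, 0.1, -0.6]
finger_gap: 17.7
finger_force: 20.0
```

Request:
carry_out --slide '[[0,0,0],[0,0,0],[0,0,0],[0,0,0],[0,0,0],[0,0,0.1],[0,0,0.25],[0,0,0.38],[0,0,0.38]]' --dr '[[0,0,0],[0,0,0],[0,0,0],[0,0,0],[0,0,0],[0,0,0],[0,0,0],[0,0,0],[0,0,0]]' --gripper '[15,30,45,45,45,45,45,45,45]'

```text
clock: 17.65
eef_pos: [453.6, 35.4, 206.8]
eef_rot: [3.141, -0.009, 0.079]
wrist_force: [0.7, -0.4, 0.6]
finger_gap: 42.7
finger_force: 0.0
```

```bash
python3 look.py 452 36
```

```text
[453.6  35.4 206.8] 0.079 [-0.    0.2   1.89 -0.    1.04  1.49] [ 0.7 -0.4  0.6]
{'px': (323, 249), 'xy': array([452.5,  33. ]), 'yaw': 0.08, 'len': 74.0, 'wid': 30.0} shift units [-0.004 -0.01 ] down -0.407 dr 0.0002
```

Request:
carry_out --slide '[[0.03,-0.12,0],[0.06,-0.24,0],[0.09,-0.37,0],[0.12,-0.5,0],[0.14,-0.6,0],[0.15,-0.7,0],[0.15,-0.7,0]]' --dr '[[0,0,0.01],[0,0,0.018],[0,0,0.018],[0,0,0.018],[0,0,0.018],[0,0,0.018],[0,0,0.018]]' --gripper '[70,70,70,70,70,70,70]'

```text
clock: 18.28
eef_pos: [489.2, -142.8, 199.9]
eef_rot: [-3.141, 0.001, 0.189]
wrist_force: [0.3, 1.1, -0.1]
finger_gap: 65.8
finger_force: 0.0
```

Request:
carry_out --slide '[[0.03,-0.12,0],[0.06,-0.24,0],[0.09,-0.338,0],[0.096,-0.338,0],[0.096,-0.338,0],[0.096,-0.338,0],[0.096,-0.338,0]]' --dr '[[0,0,0],[0,0,0],[0,0,0],[0,0,0],[0,0,0],[0,0,0],[0,0,0]]' --gripper '[70,70,70,70,70,70,70]'

```text
clock: 18.87
eef_pos: [513.1, -223.0, 200.7]
eef_rot: [-3.141, 0.001, 0.193]
wrist_force: [-0.4, 0.3, 0.1]
finger_gap: 65.9
finger_force: 0.0
```

```bash
python3 look.py 513 -223
```

```text
[ 513.1 -223.   200.7] 0.193 [-0.48  0.42  1.6   0.    1.12  0.9 ] [-0.4  0.3  0.1]
{'px': (321, 246), 'xy': array([ 513.9, -223.4]), 'yaw': 0.19, 'len': 72.0, 'wid': 30.0} shift units [ 0.003 -0.002] down -0.383 dr -0.0004
```

Request:
carry_out --slide '[[0.003,-0.002,-0.13],[0.003,-0.002,-0.26],[0.003,-0.002,-0.36],[0.003,-0.002,-0.38],[0.003,-0.002,-0.38],[0.003,-0.002,-0.38],[0.003,-0.002,-0.38],[0.003,-0.002,-0.38],[0.003,-0.002,-0.38],[0.003,-0.002,-0.38]]' --dr '[[0,0,0],[0,0,0],[0,0,0],[0,0,0],[0,0,0],[0,0,0],[0,0,0],[0,0,0],[0,0,0],[0,0,0]]' --gripper '[70,70,70,60,40,20,10,10,10,10]' --newtons 20

```text
clock: 19.75
eef_pos: [514.2, -224.6, 106.6]
eef_rot: [3.141, -0.0, 0.192]
wrist_force: [-0.4, 0.9, 0.2]
finger_gap: 22.4
finger_force: 0.4
```

Request:
carry_out --slide '[[0,0,0],[0,0,0],[0,0,0],[0,0,0.1],[0,0,0.22],[0,0,0.22]]' --dr '[[0,0,0],[0,0,0],[0,0,0],[0,0,0],[0,0,0],[0,0,0]]' --gripper '[10,10,10,10,10,10]'

```text
clock: 20.25
eef_pos: [515.5, -225.4, 166.0]
eef_rot: [3.137, -0.005, 0.192]
wrist_force: [1.7, 0.2, 0.3]
finger_gap: 17.7
finger_force: 20.0
```

Request:
carry_out --slide '[[0.01,0.1,0],[0.02,0.2,0],[0.03,0.32,0],[0.04,0.45,0],[0.054,0.57,0],[0.054,0.6,0],[0.054,0.6,0]]' --dr '[[0,0,-0.01],[0,0,-0.018],[0,0,-0.018],[0,0,-0.018],[0,0,-0.018],[0,0,-0.018],[0,0,-0.018]]' --gripper '[10,10,10,10,10,10,10]'

```text
clock: 20.83
eef_pos: [527.6, -73.1, 160.9]
eef_rot: [-3.141, 0.0, 0.081]
wrist_force: [0.1, -0.9, 0.1]
finger_gap: 18.1
finger_force: 20.0
```

Request:
carry_out --slide '[[0.01,0.12,0],[0.02,0.24,0],[0.03,0.36,0],[0.04,0.44,0],[0.05,0.465,0],[0.05,0.465,0],[0.05,0.465,-0.1],[0.05,0.465,-0.18],[0.05,0.465,-0.22],[0.05,0.465,-0.22]]' --dr '[[0,0,0],[0,0,0],[0,0,0],[0,0,0],[0,0,0],[0,0,0],[0,0,0],[0,0,0],[0,0,0],[0,0,0]]' --gripper '[10,10,10,10,10,10,10,10,10,10]'

```text
clock: 21.67
eef_pos: [539.8, 39.9, 104.6]
eef_rot: [3.142, 0.002, 0.077]
wrist_force: [-0.8, -1.0, -1.0]
finger_gap: 17.5
finger_force: 20.0
```

Request:
carry_out --slide '[[0,0,0],[0,0,0],[0,0,0],[0,0,0],[0,0,0],[0,0,0.1],[0,0,0.25],[0,0,0.38],[0,0,0.38]]' --dr '[[0,0,0],[0,0,0],[0,0,0],[0,0,0],[0,0,0],[0,0,0],[0,0,0],[0,0,0],[0,0,0]]' --gripper '[15,30,45,45,45,45,45,45,45]'

```text
clock: 22.42
eef_pos: [541.9, 41.7, 207.6]
eef_rot: [3.141, -0.009, 0.079]
wrist_force: [0.2, -0.0, 0.8]
finger_gap: 42.3
finger_force: 0.0
```

```bash
python3 look.py 540 42
```

```text
[541.9  41.7 207.6] 0.079 [ 0.01  0.38  1.65 -0.    1.1   1.5 ] [ 0.2 -0.   0.8]
{'px': (324, 250), 'xy': array([540.1,  38.6]), 'yaw': 0.09, 'len': 73.0, 'wid': 32.0} shift units [-0.007 -0.012] down -0.41 dr 0.0018
```

Request:
carry_out --slide '[[0,-0.12,0],[0,-0.24,0],[0,-0.37,0],[0,-0.5,0],[0.02,-0.62,0],[0.04,-0.74,0],[0.06,-0.8,0],[0.06,-0.8,0]]' --dr '[[0,0,0.01],[0,0,0.027],[0,0,0.027],[0,0,0.027],[0,0,0.027],[0,0,0.027],[0,0,0.027],[0,0,0.027]]' --gripper '[70,70,70,70,70,70,70,70]'

```text
clock: 23.13
eef_pos: [555.0, -161.1, 199.8]
eef_rot: [-3.141, 0.001, 0.245]
wrist_force: [0.5, 0.6, -0.4]
finger_gap: 65.8
finger_force: 0.0
```

Request:
carry_out --slide '[[0.1,-0.1,0],[0.2,-0.2,0],[0.3,-0.3,0],[0.314,-0.318,0],[0.314,-0.318,0],[0.314,-0.318,0],[0.314,-0.318,0]]' --dr '[[0,0,0],[0,0,0],[0,0,0],[0,0,0],[0,0,0],[0,0,0],[0,0,0]]' --gripper '[70,70,70,70,70,70,70]'

```text
clock: 23.72
eef_pos: [633.0, -236.6, 200.8]
eef_rot: [-3.141, 0.001, 0.249]
wrist_force: [0.5, -0.2, 0.2]
finger_gap: 65.7
finger_force: 0.0
```

```bash
python3 look.py 633 -236
```

```text
[ 633.  -236.6  200.8] 0.249 [-0.41  0.67  1.22  0.    1.25  0.91] [ 0.5 -0.2  0.2]
{'px': (321, 244), 'xy': array([ 635.3, -236.2]), 'yaw': 0.25, 'len': 72.0, 'wid': 30.0} shift units [0.009 0.002] down -0.383 dr 0.0001
```

Request:
carry_out --slide '[[0.009,0.002,-0.13],[0.009,0.002,-0.26],[0.009,0.002,-0.36],[0.009,0.002,-0.38],[0.009,0.002,-0.38],[0.009,0.002,-0.38],[0.009,0.002,-0.38],[0.009,0.002,-0.38],[0.009,0.002,-0.38],[0.009,0.002,-0.38]]' --dr '[[0,0,0],[0,0,0],[0,0,0],[0,0,0],[0,0,0],[0,0,0],[0,0,0],[0,0,0],[0,0,0],[0,0,0]]' --gripper '[70,70,70,60,40,20,10,10,10,10]' --newtons 20

```text
clock: 24.6
eef_pos: [635.9, -237.4, 106.6]
eef_rot: [3.141, -0.0, 0.248]
wrist_force: [-0.0, -0.2, 0.3]
finger_gap: 22.7
finger_force: 0.2
```

Request:
carry_out --slide '[[0,0,0],[0,0,0],[0,0,0],[0,0,0.1],[0,0,0.22],[0,0,0.22]]' --dr '[[0,0,0],[0,0,0],[0,0,0],[0,0,0],[0,0,0],[0,0,0]]' --gripper '[10,10,10,10,10,10]'

```text
clock: 25.1
eef_pos: [637.3, -238.1, 167.0]
eef_rot: [3.137, -0.006, 0.248]
wrist_force: [0.1, 0.5, 1.0]
finger_gap: 18.3
finger_force: 20.0
```

Request:
carry_out --slide '[[-0.1,0.05,0],[-0.2,0.12,0],[-0.3,0.2,0],[-0.356,0.3,0],[-0.356,0.42,0],[-0.356,0.5,0],[-0.356,0.5,0]]' --dr '[[0,0,-0.01],[0,0,-0.02],[0,0,-0.027],[0,0,-0.027],[0,0,-0.027],[0,0,-0.027],[0,0,-0.027]]' --gripper '[10,10,10,10,10,10,10]'

```text
clock: 25.68
eef_pos: [546.6, -109.5, 161.1]
eef_rot: [-3.141, 0.0, 0.081]
wrist_force: [0.8, 0.2, -0.6]
finger_gap: 17.7
finger_force: 20.0
```

Request:
carry_out --slide '[[0,0.1,0],[0,0.2,0],[0,0.3,0],[0,0.317,0],[0,0.317,0],[0,0.317,-0.05],[0,0.317,-0.12],[0,0.317,-0.2],[0,0.317,-0.22],[0,0.317,-0.22]]' --dr '[[0,0,0],[0,0,0],[0,0,0],[0,0,0],[0,0,0],[0,0,0],[0,0,0],[0,0,0],[0,0,0],[0,0,0]]' --gripper '[10,10,10,10,10,10,10,10,10,10]'

```text
clock: 26.52
eef_pos: [546.7, -34.5, 105.4]
eef_rot: [-3.141, 0.001, 0.078]
wrist_force: [-0.7, -0.4, -0.4]
finger_gap: 18.2
finger_force: 20.0
```

Request:
carry_out --slide '[[0,0,0],[0,0,0],[0,0,0],[0,0,0],[0,0,0],[0,0,0.1],[0,0,0.25],[0,0,0.38],[0,0,0.38]]' --dr '[[0,0,0],[0,0,0],[0,0,0],[0,0,0],[0,0,0],[0,0,0],[0,0,0],[0,0,0],[0,0,0]]' --gripper '[15,30,45,45,45,45,45,45,45]'

```text
clock: 27.27
eef_pos: [548.6, -33.4, 207.6]
eef_rot: [3.14, -0.009, 0.079]
wrist_force: [0.9, 0.8, 0.7]
finger_gap: 42.2
finger_force: 0.0
```

```bash
python3 look.py 545 -32
```

```text
[548.6 -33.4 207.6] 0.079 [-0.13  0.39  1.63  0.    1.11  1.36] [0.9 0.8 0.7]
{'px': (270, 314), 'xy': array([486. ,   4.6]), 'yaw': 2.9, 'len': 72.0, 'wid': 19.0} shift units [-0.251  0.152] down -0.41 dr -0.051
{'px': (323, 250), 'xy': array([546.7, -35.8]), 'yaw': 0.09, 'len': 72.0, 'wid': 32.0} shift units [-0.008 -0.01 ] down -0.41 dr 0.0018
```

Request:
carry_out --slide '[[0,-0.12,0],[0,-0.24,0],[0,-0.37,0],[0.02,-0.5,0],[0.05,-0.62,0],[0.08,-0.74,0],[0.1,-0.8,0],[0.1,-0.8,0]]' --dr '[[0,0,-0.01],[0,0,-0.025],[0,0,-0.04],[0,0,-0.052],[0,0,-0.052],[0,0,-0.052],[0,0,-0.052],[0,0,-0.052]]' --gripper '[70,70,70,70,70,70,70,70]'

```text
clock: 27.98
eef_pos: [571.6, -235.9, 199.4]
eef_rot: [-3.142, 0.002, -0.251]
wrist_force: [0.3, 0.8, 0.7]
finger_gap: 66.1
finger_force: 0.0
```

Request:
carry_out --slide '[[0.05,-0.12,0],[0.1,-0.24,0],[0.133,-0.36,0],[0.133,-0.436,0],[0.133,-0.436,0],[0.133,-0.436,0],[0.133,-0.436,0],[0.133,-0.436,0]]' --dr '[[0,0,0],[0,0,0],[0,0,0],[0,0,0],[0,0,0],[0,0,0],[0,0,0],[0,0,0]]' --gripper '[70,70,70,70,70,70,70,70]'

```text
clock: 28.65
eef_pos: [605.2, -340.7, 201.0]
eef_rot: [-3.141, 0.0, -0.247]
wrist_force: [-0.1, 0.5, -0.9]
finger_gap: 65.7
finger_force: 0.0
```

```bash
python3 look.py 605 -341
```

```text
[ 605.2 -340.7  201. ] -0.247 [-0.57  0.71  1.15  0.    1.28  1.25] [-0.1  0.5 -0.9]
{'px': (322, 244), 'xy': array([ 607.6, -342.1]), 'yaw': 2.88, 'len': 75.0, 'wid': 30.0} shift units [ 0.009 -0.006] down -0.384 dr -0.0024
```

Request:
carry_out --slide '[[0.009,-0.006,-0.13],[0.009,-0.006,-0.26],[0.009,-0.006,-0.36],[0.009,-0.006,-0.38],[0.009,-0.006,-0.38],[0.009,-0.006,-0.38],[0.009,-0.006,-0.38],[0.009,-0.006,-0.38],[0.009,-0.006,-0.38],[0.009,-0.006,-0.38]]' --dr '[[0,0,-0.002],[0,0,-0.002],[0,0,-0.002],[0,0,-0.002],[0,0,-0.002],[0,0,-0.002],[0,0,-0.002],[0,0,-0.002],[0,0,-0.002],[0,0,-0.002]]' --gripper '[70,70,70,60,40,20,10,10,10,10]' --newtons 20

```text
clock: 29.53
eef_pos: [607.4, -343.6, 106.5]
eef_rot: [3.142, -0.0, -0.261]
wrist_force: [-0.2, -0.7, -0.2]
finger_gap: 22.6
finger_force: 0.0
```

Request:
carry_out --slide '[[0,0,0],[0,0,0],[0,0,0],[0,0,0.1],[0,0,0.22],[0,0,0.22]]' --dr '[[0,0,0],[0,0,0],[0,0,0],[0,0,0],[0,0,0],[0,0,0]]' --gripper '[10,10,10,10,10,10]'

```text
clock: 30.03
eef_pos: [608.7, -344.6, 167.2]
eef_rot: [3.139, -0.007, -0.261]
wrist_force: [0.9, -1.5, 0.7]
finger_gap: 18.2
finger_force: 20.0
```

Request:
carry_out --slide '[[-0.03,0.1,0],[-0.06,0.22,0],[-0.1,0.34,0],[-0.15,0.46,0],[-0.2,0.58,0],[-0.222,0.65,0],[-0.222,0.65,0]]' --dr '[[0,0,0.015],[0,0,0.03],[0,0,0.045],[0,0,0.054],[0,0,0.054],[0,0,0.054],[0,0,0.054]]' --gripper '[10,10,10,10,10,10,10]'

```text
clock: 30.62
eef_pos: [551.0, -178.3, 161.1]
eef_rot: [-3.141, 0.001, 0.081]
wrist_force: [-0.1, -0.2, -0.6]
finger_gap: 17.7
finger_force: 20.0
```

Request:
carry_out --slide '[[0,0.1,0],[0,0.2,0],[0,0.3,0],[0,0.3,0],[0,0.3,0],[0,0.3,-0.05],[0,0.3,-0.12],[0,0.3,-0.2],[0,0.3,-0.22],[0,0.3,-0.22]]' --dr '[[0,0,0],[0,0,0],[0,0,0],[0,0,0],[0,0,0],[0,0,0],[0,0,0],[0,0,0],[0,0,0],[0,0,0]]' --gripper '[10,10,10,10,10,10,10,10,10,10]'

```text
clock: 31.45
eef_pos: [551.5, -107.3, 104.6]
eef_rot: [-3.141, 0.002, 0.077]
wrist_force: [0.3, 1.4, -0.7]
finger_gap: 18.0
finger_force: 20.0
```

Request:
carry_out --slide '[[0,0,0],[0,0,0],[0,0,0],[0,0,0],[0,0,0],[0,0,0.1],[0,0,0.25],[0,0,0.38],[0,0,0.38]]' --dr '[[0,0,0],[0,0,0],[0,0,0],[0,0,0],[0,0,0],[0,0,0],[0,0,0],[0,0,0],[0,0,0]]' --gripper '[15,30,45,45,45,45,45,45,45]'

```text
clock: 32.2
eef_pos: [553.6, -106.6, 207.6]
eef_rot: [3.138, -0.009, 0.079]
wrist_force: [1.3, -0.5, 0.2]
finger_gap: 42.0
finger_force: 0.0
```

```bash
python3 look.py 551 -106
```

```text
[ 553.6 -106.6  207.6] 0.079 [-0.26  0.42  1.59  0.    1.12  1.24] [ 1.3 -0.5  0.2]
{'px': (322, 250), 'xy': array([ 551.4, -108.8]), 'yaw': 0.08, 'len': 77.0, 'wid': 31.0} shift units [-0.009 -0.009] down -0.411 dr 0.0002
```

Request:
carry_out --slide '[[0,-0.12,0],[0,-0.24,0],[0,-0.37,0],[0,-0.5,0],[0,-0.62,0],[0,-0.74,0],[0,-0.8,0],[0,-0.8,0]]' --dr '[[0,0,-0.01],[0,0,-0.02],[0,0,-0.03],[0,0,-0.03],[0,0,-0.03],[0,0,-0.03],[0,0,-0.03],[0,0,-0.03]]' --gripper '[70,70,70,70,70,70,70,70]'

```text
clock: 32.92
eef_pos: [551.1, -308.5, 199.7]
eef_rot: [-3.141, 0.001, -0.113]
wrist_force: [0.0, -0.7, -1.1]
finger_gap: 66.0
finger_force: 0.0
```

Request:
carry_out --slide '[[-0.012,-0.12,0],[-0.012,-0.24,0],[-0.012,-0.36,0],[-0.012,-0.48,0],[-0.012,-0.528,0],[-0.012,-0.528,0],[-0.012,-0.528,0],[-0.012,-0.528,0]]' --dr '[[0,0,0],[0,0,0],[0,0,0],[0,0,0],[0,0,0],[0,0,0],[0,0,0],[0,0,0]]' --gripper '[70,70,70,70,70,70,70,70]'

```text
clock: 33.58
eef_pos: [549.3, -436.4, 200.8]
eef_rot: [-3.141, 0.001, -0.108]
wrist_force: [-0.1, -0.2, 0.8]
finger_gap: 65.7
finger_force: 0.0
```

```bash
python3 look.py 548 -438
```

```text
[ 549.3 -436.4  200.8] -0.108 [-0.72  0.73  1.12  0.    1.29  0.96] [-0.1 -0.2  0.8]
{'px': (323, 247), 'xy': array([ 549.3, -438.4]), 'yaw': 3.0, 'len': 72.0, 'wid': 30.0} shift units [-0.    -0.008] down -0.383 dr -0.0053
```

Request:
carry_out --slide '[[0,-0.007,-0.13],[0,-0.007,-0.26],[0,-0.007,-0.36],[0,-0.007,-0.38],[0,-0.007,-0.38],[0,-0.007,-0.38],[0,-0.007,-0.38],[0,-0.007,-0.38],[0,-0.007,-0.38],[0,-0.007,-0.38]]' --dr '[[0,0,-0.005],[0,0,-0.005],[0,0,-0.005],[0,0,-0.005],[0,0,-0.005],[0,0,-0.005],[0,0,-0.005],[0,0,-0.005],[0,0,-0.005],[0,0,-0.005]]' --gripper '[70,70,70,60,40,20,10,10,10,10]' --newtons 20

```text
clock: 34.47
eef_pos: [548.9, -439.8, 106.5]
eef_rot: [3.141, -0.0, -0.141]
wrist_force: [0.3, -0.5, -0.4]
finger_gap: 22.4
finger_force: 0.0
```

Request:
carry_out --slide '[[0,0,0],[0,0,0],[0,0,0],[0,0,0.1],[0,0,0.22],[0,0,0.22]]' --dr '[[0,0,0],[0,0,0],[0,0,0],[0,0,0],[0,0,0],[0,0,0]]' --gripper '[10,10,10,10,10,10]'

```text
clock: 34.97
eef_pos: [550.0, -441.0, 167.2]
eef_rot: [3.137, -0.007, -0.141]
wrist_force: [0.6, 0.3, 1.4]
finger_gap: 18.1
finger_force: 20.0
```

Request:
carry_out --slide '[[-0.03,0.1,0],[-0.06,0.22,0],[-0.1,0.34,0],[-0.15,0.46,0],[-0.2,0.58,0],[-0.25,0.7,0],[-0.25,0.8,0],[-0.25,0.8,0]]' --dr '[[0,0,0.015],[0,0,0.03],[0,0,0.035],[0,0,0.035],[0,0,0.035],[0,0,0.035],[0,0,0.035],[0,0,0.035]]' --gripper '[10,10,10,10,10,10,10,10]'

```text
clock: 35.63
eef_pos: [485.9, -236.6, 161.1]
eef_rot: [-3.141, 0.0, 0.081]
wrist_force: [-0.2, 0.2, -0.5]
finger_gap: 18.0
finger_force: 20.0
```

Request:
carry_out --slide '[[-0.03,0.12,0],[-0.06,0.24,0],[-0.09,0.36,0],[-0.115,0.48,0],[-0.115,0.6,0],[-0.115,0.72,0],[-0.115,0.8,0],[-0.115,0.8,0],[-0.115,0.8,0]]' --dr '[[0,0,0],[0,0,0],[0,0,0],[0,0,0],[0,0,0],[0,0,0],[0,0,0],[0,0,0],[0,0,0]]' --gripper '[10,10,10,10,10,10,10,10,10]'

```text
clock: 36.38
eef_pos: [457.8, -39.6, 161.2]
eef_rot: [3.141, -0.0, 0.08]
wrist_force: [-0.0, -0.1, -0.5]
finger_gap: 17.9
finger_force: 20.0
```

Request:
carry_out --slide '[[0,0,-0.05],[0,0,-0.12],[0,0,-0.2],[0,0,-0.22],[0,0,-0.22]]' --dr '[[0,0,0],[0,0,0],[0,0,0],[0,0,0],[0,0,0]]' --gripper '[10,10,10,10,10]'

```text
clock: 36.8
eef_pos: [457.5, -41.0, 105.4]
eef_rot: [-3.141, 0.002, 0.078]
wrist_force: [0.7, 0.5, 0.3]
finger_gap: 17.8
finger_force: 20.0
```

Request:
carry_out --slide '[[0,0,0],[0,0,0],[0,0,0],[0,0,0],[0,0,0],[0,0,0.1],[0,0,0.25],[0,0,0.38],[0,0,0.38]]' --dr '[[0,0,0],[0,0,0],[0,0,0],[0,0,0],[0,0,0],[0,0,0],[0,0,0],[0,0,0],[0,0,0]]' --gripper '[15,30,45,45,45,45,45,45,45]'

```text
clock: 37.55
eef_pos: [459.3, -40.2, 206.8]
eef_rot: [3.139, -0.008, 0.079]
wrist_force: [0.8, -0.3, 0.5]
finger_gap: 42.3
finger_force: 0.0
```

```bash
python3 look.py 458 -38
```

```text
[459.3 -40.2 206.8] 0.079 [-0.17  0.21  1.87  0.    1.05  1.33] [ 0.8 -0.3  0.5]
{'px': (322, 249), 'xy': array([457.6, -42.2]), 'yaw': 0.08, 'len': 73.0, 'wid': 31.0} shift units [-0.007 -0.008] down -0.407 dr 0.0002
```

Request:
carry_out --slide '[[0,-0.12,0],[0,-0.24,0],[0,-0.37,0],[0,-0.5,0],[-0.03,-0.62,0],[-0.05,-0.74,0],[-0.05,-0.8,0],[-0.05,-0.8,0]]' --dr '[[0,0,0.008],[0,0,0.008],[0,0,0.008],[0,0,0.008],[0,0,0.008],[0,0,0.008],[0,0,0.008],[0,0,0.008]]' --gripper '[70,70,70,70,70,70,70,70]'

```text
clock: 38.27
eef_pos: [444.4, -242.2, 199.9]
eef_rot: [-3.141, 0.001, 0.126]
wrist_force: [1.3, -0.0, -0.4]
finger_gap: 66.0
finger_force: 0.0
```

Request:
carry_out --slide '[[-0.02,-0.12,0],[-0.04,-0.24,0],[-0.056,-0.36,0],[-0.056,-0.48,0],[-0.056,-0.6,0],[-0.056,-0.72,0],[-0.056,-0.764,0],[-0.056,-0.764,0],[-0.056,-0.764,0],[-0.056,-0.764,0]]' --dr '[[0,0,0],[0,0,0],[0,0,0],[0,0,0],[0,0,0],[0,0,0],[0,0,0],[0,0,0],[0,0,0],[0,0,0]]' --gripper '[70,70,70,70,70,70,70,70,70,70]'

```text
clock: 39.1
eef_pos: [431.4, -429.3, 200.7]
eef_rot: [-3.141, 0.0, 0.13]
wrist_force: [-0.0, 0.4, -0.0]
finger_gap: 65.8
finger_force: 0.0
```

```bash
python3 look.py 431 -431
```

```text
[ 431.4 -429.3  200.7] 0.13 [-0.84  0.53  1.45  0.    1.17  0.6 ] [-0.   0.4 -0. ]
{'px': (322, 245), 'xy': array([ 433.5, -430.3]), 'yaw': 0.1, 'len': 75.0, 'wid': 30.0} shift units [ 0.008 -0.004] down -0.383 dr -0.0048
```

Request:
carry_out --slide '[[0.008,-0.004,-0.13],[0.008,-0.004,-0.26],[0.008,-0.004,-0.36],[0.008,-0.004,-0.38],[0.008,-0.004,-0.38],[0.008,-0.004,-0.38],[0.008,-0.004,-0.38],[0.008,-0.004,-0.38],[0.008,-0.004,-0.38],[0.008,-0.004,-0.38]]' --dr '[[0,0,-0.005],[0,0,-0.005],[0,0,-0.005],[0,0,-0.005],[0,0,-0.005],[0,0,-0.005],[0,0,-0.005],[0,0,-0.005],[0,0,-0.005],[0,0,-0.005]]' --gripper '[70,70,70,60,40,20,10,10,10,10]' --newtons 20

```text
clock: 39.98
eef_pos: [433.2, -431.9, 106.6]
eef_rot: [3.141, -0.0, 0.098]
wrist_force: [0.5, -0.7, 0.0]
finger_gap: 22.6
finger_force: 0.3
```

Request:
carry_out --slide '[[0,0,0],[0,0,0],[0,0,0],[0,0,0.1],[0,0,0.22],[0,0,0.22]]' --dr '[[0,0,0],[0,0,0],[0,0,0],[0,0,0],[0,0,0],[0,0,0]]' --gripper '[10,10,10,10,10,10]'

```text
clock: 40.48
eef_pos: [434.1, -433.2, 166.4]
eef_rot: [3.136, -0.004, 0.098]
wrist_force: [0.1, -0.7, 0.8]
finger_gap: 18.1
finger_force: 20.0
```

Request:
carry_out --slide '[[0.02,0.1,0],[0.04,0.22,0],[0.06,0.34,0],[0.08,0.46,0],[0.08,0.58,0],[0.08,0.7,0],[0.08,0.7,0]]' --dr '[[0,0,-0.003],[0,0,-0.003],[0,0,-0.003],[0,0,-0.003],[0,0,-0.003],[0,0,-0.003],[0,0,-0.003]]' --gripper '[10,10,10,10,10,10,10]'

```text
clock: 41.07
eef_pos: [452.9, -253.0, 160.8]
eef_rot: [-3.14, 0.001, 0.081]
wrist_force: [0.2, -0.4, -0.1]
finger_gap: 17.8
finger_force: 20.0
```

Request:
carry_out --slide '[[0.02,0.12,0],[0.042,0.24,0],[0.042,0.36,0],[0.042,0.48,0],[0.042,0.57,0],[0.042,0.57,0],[0.042,0.57,0]]' --dr '[[0,0,0],[0,0,0],[0,0,0],[0,0,0],[0,0,0],[0,0,0],[0,0,0]]' --gripper '[10,10,10,10,10,10,10]'

```text
clock: 41.65
eef_pos: [463.7, -114.0, 161.1]
eef_rot: [3.141, -0.0, 0.08]
wrist_force: [0.7, -1.1, -1.3]
finger_gap: 17.5
finger_force: 20.0
```

Request:
carry_out --slide '[[0,0,-0.05],[0,0,-0.12],[0,0,-0.2],[0,0,-0.22],[0,0,-0.22]]' --dr '[[0,0,0],[0,0,0],[0,0,0],[0,0,0],[0,0,0]]' --gripper '[10,10,10,10,10]'

```text
clock: 42.07
eef_pos: [463.4, -115.4, 105.4]
eef_rot: [-3.141, 0.001, 0.078]
wrist_force: [0.5, 0.0, -0.6]
finger_gap: 17.7
finger_force: 20.0
```

Request:
carry_out --slide '[[0,0,0],[0,0,0],[0,0,0],[0,0,0],[0,0,0],[0,0,0.1],[0,0,0.25],[0,0,0.38],[0,0,0.38]]' --dr '[[0,0,0],[0,0,0],[0,0,0],[0,0,0],[0,0,0],[0,0,0],[0,0,0],[0,0,0],[0,0,0]]' --gripper '[15,30,45,45,45,45,45,45,45]'

```text
clock: 42.82
eef_pos: [465.3, -114.9, 206.9]
eef_rot: [3.138, -0.008, 0.079]
wrist_force: [0.6, 0.3, 0.4]
finger_gap: 42.2
finger_force: 0.0
```

```bash
python3 look.py 464 -114
```

```text
[ 465.3 -114.9  206.9] 0.079 [-0.32  0.25  1.83  0.    1.06  1.17] [0.6 0.3 0.4]
{'px': (322, 249), 'xy': array([ 463.9, -116.7]), 'yaw': 0.08, 'len': 75.0, 'wid': 31.0} shift units [-0.006 -0.007] down -0.408 dr 0.0002
```

Request:
carry_out --slide '[[0,0,0.1],[-0.01,0.08,0.17],[-0.02,0.17,0.17],[-0.04,0.27,0.17],[-0.06,0.37,0.17],[-0.08,0.47,0.17],[-0.1,0.57,0.17],[-0.1,0.66,0.17],[-0.1,0.75,0.17],[-0.1,0.75,0.17]]' --dr '[[0,0,0.015],[0,0,0.03],[0,0,0.045],[0,0,0.06],[0,0,0.075],[0,0,0.09],[0,0,0.105],[0,0,0.12],[0,0,0.135],[0,0,0.135]]' --gripper '[100,100,100,100,100,100,100,100,100,100]'

```text
clock: 43.7
eef_pos: [438.1, 75.6, 242.6]
eef_rot: [-3.14, 0.001, 0.935]
wrist_force: [0.3, 0.9, 0.3]
finger_gap: 93.8
finger_force: 0.0
```

Request:
carry_out --slide '[[-0.01,0.1,0],[-0.02,0.2,0],[-0.03,0.3,0],[-0.04,0.4,0],[-0.05,0.5,0],[-0.05,0.6,0],[-0.05,0.7,0],[-0.05,0.766,0],[-0.05,0.766,0],[-0.05,0.766,0]]' --dr '[[0,0,0.015],[0,0,0.03],[0,0,0.045],[0,0,0.06],[0,0,0.075],[0,0,0.09],[0,0,0.105],[0,0,0.12],[0,0,0.135],[0,0,0.135]]' --gripper '[100,100,100,100,100,100,100,100,100,100]'

```text
clock: 44.53
eef_pos: [425.9, 264.8, 242.4]
eef_rot: [-3.14, 0.001, 1.78]
wrist_force: [0.6, -0.6, -0.5]
finger_gap: 94.2
finger_force: 0.0
```

Run:
```python
from h import *
s=read_state();p=s['eef_pos'];print(p.round(1),s['eef_rot'].round(3),s['joints'].round(2),"to knob",((np.array([426.5,264.5,163])-p)/250).round(3))
m,im=snap("top","top1.png")
k=np.zeros((480,640),bool); k[190:300,285:500]=im[190:300,285:500].max(2)<140
k=cv2.morphologyEx(k.astype(np.uint8),cv2.MORPH_OPEN,np.ones((2,2)))
for o in blobs(m,k,17,30): print(o)
mw,w=snap("wrist","w99.png"); cv2.imwrite("pics/fin.png",np.hstack([cv2.resize(im[140:310,270:510],(480,340)),cv2.resize(w[150:400,200:440],(320,340))]))
```

```text
[425.9 264.8 242.4] [-3.14e+00  1.00e-03  1.78e+00] [ 0.48  0.25  1.73 -0.    1.16  0.27] to knob [ 0.002 -0.001 -0.318]
{'px': (439, 272), 'xy': array([ 381. , -333.5]), 'yaw': 2.12, 'len': 48.0, 'wid': 44.0}
{'px': (311, 251), 'xy': array([444.4,  27.2]), 'yaw': 0.09, 'len': 71.0, 'wid': 26.0}
{'px': (337, 249), 'xy': array([449.1, -47.6]), 'yaw': 0.09, 'len': 69.0, 'wid': 27.0}
{'px': (364, 247), 'xy': array([ 454.8, -122.3]), 'yaw': 0.1, 'len': 71.0, 'wid': 29.0}
{'px': (309, 220), 'xy': array([532.2,  33.5]), 'yaw': 0.09, 'len': 72.0, 'wid': 28.0}
{'px': (335, 218), 'xy': array([538.1, -41.8]), 'yaw': 0.09, 'len': 69.0, 'wid': 27.0}
{'px': (360, 216), 'xy': array([ 543.5, -114.1]), 'yaw': 0.09, 'len': 76.0, 'wid': 28.0}
```

View pics/fin.png

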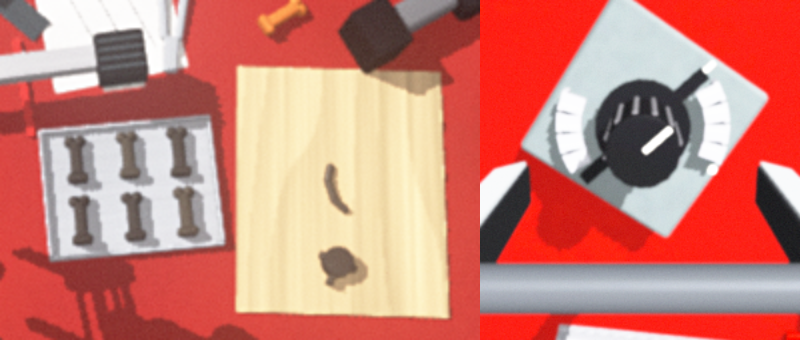

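All six toes lie side by side in the tray, rib and vertebra remain on the board, and the knob line points at the dash, centred under the gripper. Switch back on.

Request:
carry_out --slide '[[0.002,-0.001,-0.1],[0.002,-0.001,-0.2],[0.002,-0.001,-0.29],[0.002,-0.001,-0.318],[0.002,-0.001,-0.318],[0.002,-0.001,-0.318],[0.002,-0.001,-0.318],[0.002,-0.001,-0.318],[0.002,-0.001,-0.318],[0.002,-0.001,-0.318]]' --dr '[[0,0,0],[0,0,0],[0,0,0],[0,0,0],[0,0,0],[0,0,0],[0,0,0],[0,0,0],[0,0,0],[0,0,0]]' --gripper '[100,100,100,80,60,40,30,30,30,30]' --newtons 30

```text
clock: 45.47
eef_pos: [426.7, 264.4, 164.8]
eef_rot: [3.141, -0.0, 1.775]
wrist_force: [-0.3, 0.8, 0.6]
finger_gap: 50.7
finger_force: 0.0
```

Request:
carry_out --slide '[[0,0,0],[0,0,0],[0,0,0],[0,0,-0.02],[0,0,-0.033],[0,0,-0.033],[0,0,-0.033]]' --dr '[[0,0,0],[0,0,0],[0,0,0],[0,0,0],[0,0,0],[0,0,0],[0,0,0]]' --gripper '[30,30,30,30,30,30,30]' --newtons 30

```text
clock: 46.05
eef_pos: [426.5, 264.5, 156.6]
eef_rot: [-3.141, -0.0, 1.775]
wrist_force: [-6.5, -3.2, 14.2]
finger_gap: 39.2
finger_force: 30.0
```

Request:
carry_out --slide '[[0,0,0],[0,0,0],[0,0,0],[0,0,0],[0,0,0],[0,0,0],[0,0,0],[0,0,0],[0,0,0],[0,0,0]]' --dr '[[0,0,-0.018],[0,0,-0.036],[0,0,-0.054],[0,0,-0.072],[0,0,-0.09],[0,0,-0.108],[0,0,-0.126],[0,0,-0.14],[0,0,-0.15],[0,0,-0.15]]' --gripper '[30,30,30,30,30,30,30,30,30,30]'

```text
clock: 46.88
eef_pos: [426.8, 264.2, 156.6]
eef_rot: [3.141, -0.0, 0.829]
wrist_force: [-5.1, -3.8, 13.8]
finger_gap: 40.0
finger_force: 30.0
```

Request:
carry_out --slide '[[0,0,0],[0,0,0],[0,0,0],[0,0,0],[0,0,0],[0,0,0],[0,0,0]]' --dr '[[0,0,-0.018],[0,0,-0.036],[0,0,-0.05],[0,0,-0.058],[0,0,-0.058],[0,0,-0.058],[0,0,-0.058]]' --gripper '[30,30,30,30,30,30,30]'

```text
clock: 47.47
eef_pos: [426.7, 264.2, 156.6]
eef_rot: [3.141, -0.0, 0.468]
wrist_force: [-4.3, -4.2, 12.3]
finger_gap: 39.7
finger_force: 30.0
```

Request:
carry_out --slide '[[0,0,0.02],[0,0,0.033],[0,0,0.033],[0,0,0.033],[0,0,0.033],[0,0,0.033],[0,0,0.033],[0,0,0.033],[0,0,0.033],[0,0,0.033]]' --dr '[[0,0,0],[0,0,0],[0,0,0],[0,0,0],[0,0,0],[0,0,0],[0,0,0],[0,0,0],[0,0,0],[0,0,0]]' --gripper '[30,30,30,60,90,100,100,100,100,100]'

```text
clock: 48.3
eef_pos: [426.6, 264.3, 164.1]
eef_rot: [-3.142, 0.0, 0.468]
wrist_force: [0.1, 0.5, -0.2]
finger_gap: 83.0
finger_force: 0.0
```

Request:
carry_out --slide '[[0,0,0.12],[0,0,0.24],[0,0,0.36],[0,0,0.36],[0,0,0.36],[0,0,0.36]]' --dr '[[0,0,0],[0,0,0],[0,0,0],[0,0,0],[0,0,0],[0,0,0]]' --gripper '[100,100,100,100,100,100]'

```text
clock: 48.8
eef_pos: [426.3, 264.2, 253.5]
eef_rot: [-3.142, 0.001, 0.468]
wrist_force: [-0.5, 0.4, 0.5]
finger_gap: 93.6
finger_force: 0.0
```

Run:
```python
from h import *
s=read_state();print(s['eef_pos'].round(1),s['eef_rot'].round(3))
m,im=snap("wrist","w100.png"); p=proj(m,(426.5,264.5,100)); print(p)
u,v=p.round().astype(int)
k=np.zeros((480,640),np.uint8); k[v-27:v+28,u-27:u+28]=(im[v-27:v+28,u-27:u+28].min(2)>150)
for c in cv2.findContours(k,cv2.RETR_EXTERNAL,cv2.CHAIN_APPROX_NONE)[0]:
    if cv2.contourArea(c)>8:
        r=cv2.fitLine(c,cv2.DIST_L2,0,.01,.01).ravel(); q=c[:,0].mean(0)
        d=ray(m,*q,100)-[426.5,264.5,100]; print("blob",cv2.contourArea(c),q,d.round(1),"angle",np.arctan2(d[1],d[0]).round(3), np.hypot(*d[:2]).round(1))
# same on the start picture
for fn in("w2",):
    mm=np.load(fn+".npy",allow_pickle=True).item(); i2=cv2.imread(f"pics/{fn}.png"); u,v=proj(mm,(426.5,264.5,100)).round().astype(int)
    k=np.zeros((480,640),np.uint8); k[v-30:v+31,u-30:u+31]=(i2[v-30:v+31,u-30:u+31].min(2)>150)
    for c in cv2.findContours(k,cv2.RETR_EXTERNAL,cv2.CHAIN_APPROX_NONE)[0]:
        if cv2.contourArea(c)>8:
            q=c[:,0].mean(0); d=ray(mm,*q,100)-[426.5,264.5,100]; print("start",cv2.contourArea(c),np.arctan2(d[1],d[0]).round(3),np.hypot(*d[:2]).round(1))
```

```text
[426.3 264.2 253.5] [-3.142e+00  1.000e-03  4.680e-01]
[320.21950813 257.56645363]
blob 193.5 [312.1010101 282.3030303] [-19.4  -3.2   0. ] angle -2.98 19.7
blob 139.0 [332.5        249.16666667] [ 9.5 -5.   0. ] angle -0.485 10.7
start 102.0 -1.604 21.9
start 211.0 -0.608 13.4
```

Run:
```python
import cv2,numpy as np
a=cv2.imread("pics/w100.png")[180:340,230:410]; cv2.imwrite("pics/last.png",cv2.resize(a,None,fx=3.5,fy=3.5))
```

```text
(no output)
```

View pics/last.png

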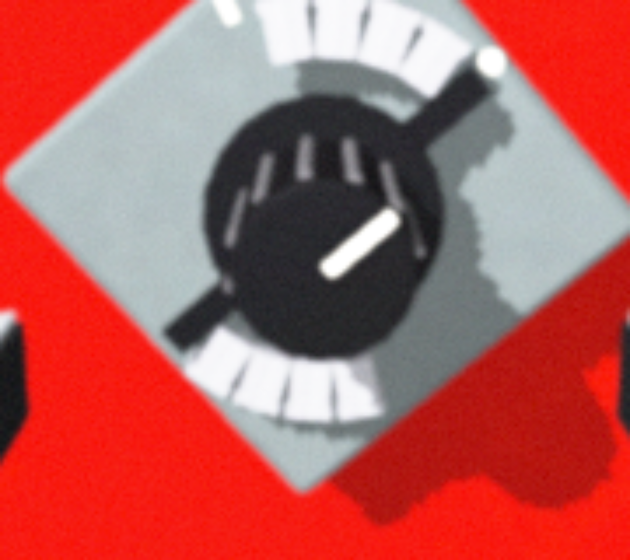

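The line points at the dot and the disc centre is where the up-height predicts: lamp on. Handing in.

```bash
python3 -c "
from cell import *
print(sign_off())"
```

```text
the job is handed in; nothing more can be done
None
```

The job is handed in, though `sign_off()` returned no verdict: I switched the lamp off, drew the boom to the next hole with its button out, laid all six toe bones side by side in the tray, and switched the lamp back on, as the camera views confirmed.

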